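# Finish the pile of L-blocks in the test bay and latch its gate

## Robot

A 6-joint arm with a two-finger parallel gripper is mounted at the origin on the work surface. World frame = base frame: x ahead of the robot, y to its left, z up, the work surface at z = 0. Lengths are in m, angles in rad, forces in N, time in s.
With the tool pointing down it reaches from about 0.35 to 0.775 m from the base axis. Payload 7.3 kg.
Tool frame: the origin (TCP) lies at the very end of the fingers, on their centre line; the grasp point (between the pads) lies 19 mm behind it (robot.hold_point_z is the distance from the TCP to the grasp point, in m); z points along the fingers, y is the direction in which the jaws open and shut (so a half turn about z gives the same grasp; the last joint's range is limited). The gripper opens to 92 mm and grips with 3 to 60 N. Pads are 19 mm wide; open, the fingers measure 130 mm over their backs; the gripper's body (75 mm by 190 mm) begins 47 mm behind the grasp point.
Start: joints at [-1.27, 0.342, 1.524, -0, 1.275, -0.146], TCP at [0.227, -0.473, 0.227] pointing down, gripper open.
Joint ranges: [-2.53, 2.53], [-0.77, 2.02], [0.04, 2.7], [-1, 4.14], [0.28, 2.66], [-3.11, 3.11]. Speed limits (rad/s): [2.57, 2.57, 3.14, 3.14, 3.14, 3.14].

## Interface

Orientations are given as [roll, pitch, yaw] about the fixed x, y, z axes, in that order (R = Rz(yaw) Ry(pitch) Rx(roll)).
In Python, from cell import monitor, viewer, robot gives the robot as it stands.
- The arm moves only by the tool move_arm, never from a script. Its argument "deltas" is a list of rows, each an object of numbers: "x", "y", "z": the shift along the tool's x, y, z in m; "wx", "wy", "wz": the turn, a rotation vector about the tool's x, y, z in degrees; "hand": the opening, from 0 (shut) to 1 (fully open). In form: [{"x": .., "y": .., "z": .., "wx": .., "wy": .., "wz": .., "hand": ..}, ...]. A call has 1 to 8 rows; each row is the pose to reach, as a shift and turn from the pose commanded when the call began, along the tool's axes at that moment; what a row does not reach only later rows make up. A row lasts 1/8 s, in which the tool goes at most 62.5 mm and 10.7 degrees, less where a joint would pass 70% of its speed; a pose out of reach is approached as far as the arm can. A call with a gripper value outside its range is refused whole. The fingers move at their own pace and stop on an object; "grip_force" is the grip in N (left out, the last holds). Time passes only in rows, so rows that repeat a pose let the fingers close. It gives the time, the measured TCP pose, the force and the opening at its end, in the units of the state.
- monitor.observe(): the state, without advancing time (a new reading comes with each control period).
- viewer.read_camera(name): name is "scene" or "top" or "wrist"; returns the picture (480x640x3 uint8, red, green, blue); there is no depth.
- viewer.camera_params(name): a dict with "camera_matrix" (3x3 intrinsics, pixels), "k1" (the pictures are not rectified: a ray, as slopes to the right and down, at radius r is drawn at 1 + k1 r^2 times it, then the intrinsics apply), "R" (3x3) and "t" (3): a world point X has camera coordinates R X + t. Camera axes: x right, y down, z forward; pixel columns grow to the right and rows downward; lengths in m; the calibration is good to about 2 mm. A picture is of the moment at which its call begins: read the wrist's pose just before it. camera_params takes no time and is no camera call; for the wrist camera it gives the pose at the moment of the call.
- robot.hand_in(): hands the job in, once; it reports no verdict.
The state is a dict: "time": time; "qpos": joint angles; "qvel": joint speeds; "joint_efforts": joint torques, N m; "tool_pos": TCP position; "tool_rot": TCP orientation; "contact_force": force on the tool from outside, world axes, zero at the start; "torque": the same for the moment, N m; "opening": finger opening in m.
Only numpy, scipy, OpenCV 4.12 (cv2) and the standard library are available. Lean on these libraries where they do the work, as an engineer would, in place of code of your own. Each camera call takes 0.05 s, during which the arm holds its last target. There are 200 camera calls.

## Task

Finish the pile of L-shaped steel blocks in the test bay: lay the two loose blocks (one stands on end and has to be tipped over flat) on the one in the nest, all lip up, each turned the opposite way to the block below it, sides in line, and its plain end pushed right up against that block's lip. Then, with the pile complete, push the bay's sliding gate fully shut until its spring catch clicks down behind it. Leave the other things on the bench where they are.

Things in the scene. Friction and masses are not known exactly. Their poses are not given: they have to be found in the camera images.
- block_a: Steel L-block, 0.5 kg. Flange 90 (x) x 40 (y) x 14 (z) mm; at its +x end a lip (x = 25 to 45, full width) rises to z = 28. Origin: centre of the flange's underside; x points from the plain end (-45) to the lip end (+45), z from the underside towards the lip's top. Centre of mass at x = 6. It lies lip up in the bay's nest, held endways by 5 mm cheeks.
- block_b: L-block, same shape, origin and axes as block_a, 0.4 to 0.6 kg; starts lying flat on the bench, lip up.
- block_c: L-block, same as block_b, but starts standing 90 mm tall on its lip end (x down), foot 28 x 40 mm. Its underside is then an upright face; tipped towards that side (its -z) it turns about the lower edge and falls flat, lip up. About 2 N near its top does it; it overbalances after 14 degrees. The bench on that side is clear.
- block_a_end (a point): on block_a: middle of the lower edge of its plain end (x = -45, y = 0, z = 0 mm)
- block_a_nook (a point): on block_a: the inner corner where the lip's upright face meets the flange's upper face (x = 25, y = 0, z = 14 mm); the block above butts its plain end here
- block_a_heel (a point): on block_a: middle of the lower edge of its lip end (x = 45, y = 0, z = 0 mm)
- block_b_end (a point): on block_b: middle of the lower edge of its plain end (x = -45, y = 0, z = 0 mm)
- block_b_nook (a point): on block_b: the inner corner where the lip's upright face meets the flange's upper face (x = 25, y = 0, z = 14 mm); the block above butts its plain end here
- block_b_heel (a point): on block_b: middle of the lower edge of its lip end (x = 45, y = 0, z = 0 mm)
- block_c_end (a point): on block_c: middle of the lower edge of its plain end (x = -45, y = 0, z = 0 mm)
- block_c_nook (a point): on block_c: the inner corner where the lip's upright face meets the flange's upper face (x = 25, y = 0, z = 14 mm); the block above butts its plain end here
- block_c_heel (a point): on block_c: middle of the lower edge of its lip end (x = 45, y = 0, z = 0 mm)
- bay: Test bay, a fixed open-topped box on a base plate. Origin on the bench under the middle of its nest; x points away from the robot, y along the gate's track, z up. Low blue walls, tops at z = 57 mm: far one at x = 95, end ones at y = -110 and 93. The gate runs at x = -95 on the near side; the grey catch post, 116 high, stands at x = -115, y = -60.
- nest (a point): middle of the top of the nest block (50 along bay x, 101 along bay y), 30 mm above the bench, where block_a rests
- gate (a joint): The bay's sliding gate, a blue plate 140 long, top at 75 mm: how far it is open along the bay's +y, m; 0 is shut against its stop. Sliding friction about 4 N; in the last 20 mm or so the catch adds about 8 N, then gives as it clicks. It never needs over 20 N.
- push_face (a point): middle of the outer (+y) face of the black push plate at the gate's trailing end, 65 mm above the bench. The plate is 40 wide (bay x), 10 thick, from 22 to 86 mm above the bench; push it along the bay's -y.
- catch (a joint): The spring catch, a steel roller above the gate's leading end: its lift in m. 0 is down. The ridge on the gate's top edge lifts it about 4 mm in passing; then it drops back to 0 behind the ridge.
- caliper: Bystander: a caliper lying flat, 200 mm long; origin under its middle; sizes in mm; leave it.
- calculator: Bystander: a grey desk calculator, 120 x 75 x 14 mm; leave it.
- stapler: Bystander: a black stapler, 130 x 34 x 45 mm; leave it.
- pen_cup: Bystander: a clear square pen cup 80 x 80 x 95 with pens up to 150 high mm; leave it.
- plug_gauge: Bystander: a steel plug gauge standing upright, 28 across, 100 high mm; leave it.
- hex_key: Bystander: a dark hex key lying flat, 100 x 34 x 8 mm; leave it.
- spanner: Bystander: a spanner lying flat, 140 long mm; leave it.
Mind the look-alikes: they are no part of the job. Leave any yellow look-alike of the block_c alone.

How it is judged:
On the way, in this order (a step that is already met when the one before it is completed fails the run):
1. one loose block lies reversed on the block in the nest, its plain end against that block's lip, let go, and the gate is still open (((x of block_b_end in the frame of block_a between 0.02 and 0.0265 m and y of block_b_end in the frame of block_a between -0.004 and 0.004 m and z of block_b_end in the frame of block_a between 0.012 and 0.0165 m and x of block_b_heel in the frame of block_a below -0.055 m and y of block_b_heel in the frame of block_a between -0.006 and 0.006 m and angle between block_b's own z axis and vertical below 0.06 rad and contact force between the fingers and block_b below 0.05 N and linear speed of block_b below 0.02 m/s) or (x of block_c_end in the frame of block_a between 0.02 and 0.0265 m and y of block_c_end in the frame of block_a between -0.004 and 0.004 m and z of block_c_end in the frame of block_a between 0.012 and 0.0165 m and x of block_c_heel in the frame of block_a below -0.055 m and y of block_c_heel in the frame of block_a between -0.006 and 0.006 m and angle between block_c's own z axis and vertical below 0.06 rad and contact force between the fingers and block_c below 0.05 N and linear speed of block_c below 0.02 m/s)) and value of joint gate above 0.03 m), for 0.2 s.
2. the second loose block lies reversed on the first in the same way, let go, and the gate is still open (((x of block_b_end in the frame of block_a between 0.02 and 0.0265 m and y of block_b_end in the frame of block_a between -0.004 and 0.004 m and z of block_b_end in the frame of block_a between 0.012 and 0.0165 m and x of block_b_heel in the frame of block_a below -0.055 m and y of block_b_heel in the frame of block_a between -0.006 and 0.006 m and angle between each of block_b, block_c's own z axis and vertical below 0.06 rad and x of block_c_end in the frame of block_b between 0.02 and 0.0265 m and y of block_c_end in the frame of block_b between -0.004 and 0.004 m and z of block_c_end in the frame of block_b between 0.012 and 0.0165 m and x of block_c_heel in the frame of block_b below -0.055 m and y of block_c_heel in the frame of block_b between -0.006 and 0.006 m) or (x of block_c_end in the frame of block_a between 0.02 and 0.0265 m and y of block_c_end in the frame of block_a between -0.004 and 0.004 m and z of block_c_end in the frame of block_a between 0.012 and 0.0165 m and x of block_c_heel in the frame of block_a below -0.055 m and y of block_c_heel in the frame of block_a between -0.006 and 0.006 m and angle between each of block_c, block_b's own z axis and vertical below 0.06 rad and x of block_b_end in the frame of block_c between 0.02 and 0.0265 m and y of block_b_end in the frame of block_c between -0.004 and 0.004 m and z of block_b_end in the frame of block_c between 0.012 and 0.0165 m and x of block_b_heel in the frame of block_c below -0.055 m and y of block_b_heel in the frame of block_c between -0.006 and 0.006 m)) and value of joint gate above 0.03 m and distance between block_a and nest below 0.006 m and angle between block_a's own z axis and vertical below 0.06 rad and contact force between the fingers and block_b below 0.05 N and contact force between the fingers and block_c below 0.05 N and linear speed of each of block_b, block_c below 0.02 m/s), for 0.2 s.
At the end, for the whole second after the job is handed in: block_a in the nest (6 mm); the other two on it in either order, flat (0.06 rad), each reversed on the one below: end gap to its lip under 5 mm, sides in line within 4 mm at the plain end, 6 mm at the lip end. Gate within 4 mm of shut, catch lifted under 1.5 mm. All blocks at rest (((x of block_b_end in the frame of block_a between 0.02 and 0.0265 m and y of block_b_end in the frame of block_a between -0.004 and 0.004 m and z of block_b_end in the frame of block_a between 0.012 and 0.0165 m and x of block_b_heel in the frame of block_a below -0.055 m and y of block_b_heel in the frame of block_a between -0.006 and 0.006 m and angle between each of block_b, block_c's own z axis and vertical below 0.06 rad and x of block_c_end in the frame of block_b between 0.02 and 0.0265 m and y of block_c_end in the frame of block_b between -0.004 and 0.004 m and z of block_c_end in the frame of block_b between 0.012 and 0.0165 m and x of block_c_heel in the frame of block_b below -0.055 m and y of block_c_heel in the frame of block_b between -0.006 and 0.006 m) or (x of block_c_end in the frame of block_a between 0.02 and 0.0265 m and y of block_c_end in the frame of block_a between -0.004 and 0.004 m and z of block_c_end in the frame of block_a between 0.012 and 0.0165 m and x of block_c_heel in the frame of block_a below -0.055 m and y of block_c_heel in the frame of block_a between -0.006 and 0.006 m and angle between each of block_c, block_b's own z axis and vertical below 0.06 rad and x of block_b_end in the frame of block_c between 0.02 and 0.0265 m and y of block_b_end in the frame of block_c between -0.004 and 0.004 m and z of block_b_end in the frame of block_c between 0.012 and 0.0165 m and x of block_b_heel in the frame of block_c below -0.055 m and y of block_b_heel in the frame of block_c between -0.006 and 0.006 m)) and distance between block_a and nest below 0.006 m and angle between block_a's own z axis and vertical below 0.06 rad and value of joint gate below 0.004 m and value of joint catch below 0.0015 m and linear speed of each of block_a, block_b, block_c below 0.02 m/s); the robot touches nothing.
It fails at once if a bystander is moved more than 30 mm (distance of any of caliper, calculator, stapler, pen_cup, plug_gauge, hex_key, spanner from where it was at the start of the episode above 0.03 m).
It also fails if it takes over 72 s, if anything falls off the work surface, if the arm or the gripper's body presses on something with over 40 N, if the wrist force passes 120 N, or if a joint passes its speed limit or range.

## Working session

There is one attempt and no reset: what is moved stays moved. The work goes in short steps, Python scripts to look and compute and a tool call to move; the robot and the scene stay as the last step left them, time stands still between calls to the robot, and variables do not carry over. Pictures are saved under pics/ and viewed, about 8 in all and at most 12, crops included, and the job is handed in when it is done.

Besides the shell and the picture viewer there is one more tool, called as a command line: name --argument value ..., lists and objects as JSON in quotes. move_arm: Moves the arm, as the interface text tells. Its arguments: {"type":"object","properties":{"deltas":{"type":"array","items":{"type":"object","properties":{"x":{"type":"number"},"y":{"type":"number"},"z":{"type":"number"},"wx":{"type":"number"},"wy":{"type":"number"},"wz":{"type":"number"},"hand":{"type":"number"}}}},"grip_force":{"type":"number"}},"required":["deltas"]}

```bash
ls; mkdir -p pics
cat > h.py <<'E'
import numpy as np, cv2
from cell import monitor, viewer, robot
def snap(n,f):
    p=viewer.camera_params(n); im=viewer.read_camera(n); cv2.imwrite(f'pics/{f}.png',im[:,:,::-1]); np.save(f'pics/{f}.npy',{k:np.array(v) for k,v in p.items()},allow_pickle=True); return im,p
def load(f): return cv2.imread(f'pics/{f}.png'), np.load(f'pics/{f}.npy',allow_pickle=True).item()
def dist(p): return np.array([float(p['k1']),0,0,0])
def ray(p,uv):
    s=cv2.undistortPoints(np.array([[uv]],float),np.array(p['camera_matrix']),dist(p))[0,0]
    R=np.array(p['R']);t=np.array(p['t']); return -R.T@t, R.T@np.array([s[0],s[1],1])
def onz(p,uv,z):
    c,d=ray(p,uv); return c+d*(z-c[2])/d[2]
def proj(p,X):
    X=np.atleast_2d(np.array(X,float)); return cv2.projectPoints(X,cv2.Rodrigues(np.array(p['R']))[0],np.array(p['t'],float),np.array(p['camera_matrix']),dist(p))[0][:,0]
E
python3 - <<'E'
from h import *
for n in('scene','top'):
    im,p=snap(n,n+'0'); print(n,-np.array(p['R']).T@p['t'],np.array(p['camera_matrix'])[0,0],p['k1'])
    
s=monitor.observe();print(s)
E
```

```text
pics
scene [ 1.2879774  -0.39537107  1.39874014] 598.3971516650925 -0.006806314069686323
top [ 0.43293552 -0.01740466  1.27560492] 529.0959714706157 0.04732944201556168
{'time': 0.1, 'qpos': array([-1.27001443e+00,  3.42644866e-01,  1.52490795e+00, -1.85370747e-05,
        1.27538986e+00, -1.46021261e-01]), 'qvel': array([ 8.35241055e-05, -1.27547506e-03, -7.44345318e-04,  7.76271840e-04,
       -1.06671945e-04, -3.60710915e-04]), 'joint_efforts': array([ 1.45068796e-03, -4.32002378e+01, -2.44695336e+01,  7.18148053e-02,
        5.26445266e-02, -4.82162329e-05]), 'tool_pos': array([ 0.22674311, -0.47311752,  0.22612343]), 'tool_rot': array([-3.14025442e+00, -1.78894097e-04,  4.46808446e-01]), 'contact_force': array([-1.09581909,  0.1367146 , -0.11782182]), 'torque': array([-0.01841117, -0.04611323,  0.0083424 ]), 'opening': 0.09150893997216562}
```

View pics/top0.png

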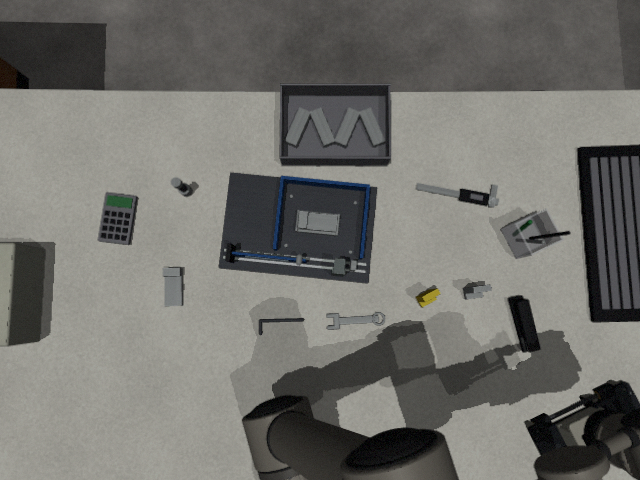

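View pics/scene0.png

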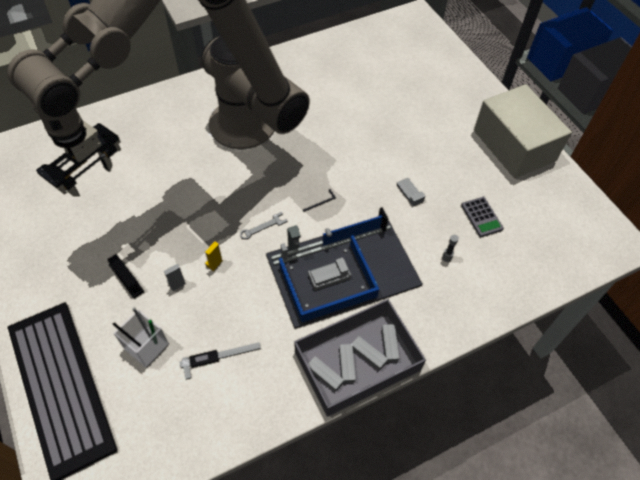

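Top view: block_b is at about (173,286), block_c stands at (477,290), the yellow look-alike is at (428,296), and the bay nest is at (318,222) with its gate to the left. Next I'll enlarge these.

Run:
```python
from h import *
t,p=load('top0'); s,q=load('scene0')
def crop(im,u,v,w,h,k): return cv2.resize(im[v:v+h,u:u+w],None,fx=k,fy=k,interpolation=cv2.INTER_CUBIC)
a=np.hstack([crop(t,150,255,50,60,5),crop(t,450,265,50,60,5),crop(s,155,255,60,60,5)]) # 300 tall
b=crop(t,215,165,170,125,4.7)
b=b[:,:800]
a=cv2.copyMakeBorder(a,0,0,0,800-a.shape[1],cv2.BORDER_CONSTANT)
b=cv2.copyMakeBorder(b,0,0,0,800-b.shape[1],cv2.BORDER_CONSTANT)
cv2.imwrite('pics/m1.png',np.vstack([a])); 
c=np.hstack([crop(t,215,165,170,125,2.35)[:,:400],crop(s,260,195,165,130,2.4)[:300,:396][:293]])
c=cv2.copyMakeBorder(c,0,0,0,800-c.shape[1],cv2.BORDER_CONSTANT)
cv2.imwrite('pics/m1.png',np.vstack([a,c])[:600]);print(c.shape)
for n,uv,z in [('bend',(173,305),.014),('blip',(173,268),.028),('c',(477,290),.09),('nest',(318,222),.05),('yel',(428,296),.09)]: print(n,onz(p,uv,z))
```

```text
Traceback (most recent call last):
ValueError: all the input array dimensions except for the concatenation axis must match exactly, but along dimension 0, the array at index 0 has size 294 and the array at index 1 has size 293
```

View pics/m1.png

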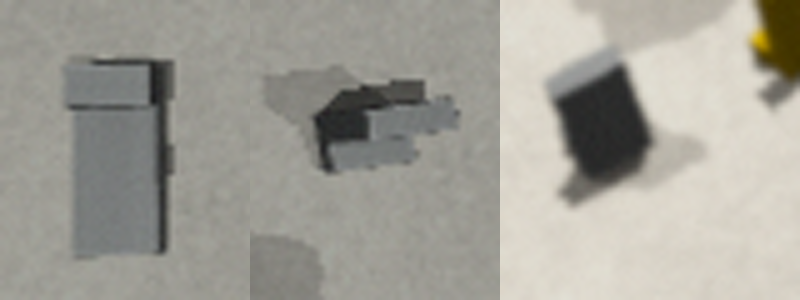

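Crop of block_b: the lip is at the image top (world +x), with lip-top corners (65,65)-(150,106) in 5x pixels and the plain end at v≈254. block_c: the top face is the bright strip at (368–460,100–135), the lip shoulder is nearer the robot, and the underside faces +x. So it tips towards +x.

Run:
```python
from h import *
t,p=load('top0'); s,q=load('scene0')
def crop(im,u,v,w,h,k): return cv2.resize(im[v:v+h,u:u+w],None,fx=k,fy=k,interpolation=cv2.INTER_CUBIC)
cv2.imwrite('pics/m2.png',np.hstack([crop(t,215,165,170,125,3)[:370,:500],crop(s,290,240,75,92,4)[:370,:300]]))
f=lambda u,v:((u+.5)/5-.5,(v+.5)/5-.5)
def P(n,u,v,z,o=(150,255)):
    a=f(u,v); r=onz(p,(o[0]+a[0],o[1]+a[1]),z); print(n,r.round(4)); return r
P('b lipL',65,65,.028);P('b lipR',150,65,.028);P('b lip inner L',67,107,.028);P('b lip inner R',150,106,.028)
P('b endL',73,255,.014);P('b endR',158,253,.014)
o=(450,265)
for n,u,v in[('c top',118,108),('c top',205,97),('c top',210,125),('c top',120,137)]:P(n,u,v,.09,o)
for n,u,v in[('c sh',80,143),('c sh',165,137),('c sh',168,160),('c sh',84,171)]:P(n,u,v,.02,o)
for n,uv,z in [('nest',(318,222),.05),('yel',(428,296),.09)]: print(n,onz(p,uv,z))
```

```text
Traceback (most recent call last):
ValueError: all the input array dimensions except for the concatenation axis must match exactly, but along dimension 0, the array at index 0 has size 370 and the array at index 1 has size 368
```

Run:
```python
from h import *
t,p=load('top0'); s,q=load('scene0')
def crop(im,u,v,w,h,k): return cv2.resize(im[v:v+h,u:u+w],None,fx=k,fy=k,interpolation=cv2.INTER_CUBIC)
cv2.imwrite('pics/m2.png',np.hstack([crop(t,215,165,165,120,3),crop(s,290,240,75,90,4)]))
f=lambda u,v:((u+.5)/5-.5,(v+.5)/5-.5)
def P(n,u,v,z,o=(150,255)):
    a=f(u,v); r=onz(p,(o[0]+a[0],o[1]+a[1]),z); print(n,r.round(4)); return r
P('b lipL',65,65,.028);P('b lipR',150,65,.028);P('b lip inner L',67,107,.028);P('b lip inner R',150,106,.028)
P('b endL',73,255,.014);P('b endR',158,253,.014)
o=(450,265)
for n,u,v in[('c top',118,108),('c top',205,97),('c top',210,125),('c top',120,137)]:P(n,u,v,.09,o)
for n,u,v in[('c sh',80,143),('c sh',165,137),('c sh',168,160),('c sh',84,171)]:P(n,u,v,.02,o)
for n,uv,z in [('nest',(318,222),.05),('yel',(428,296),.09)]: print(n,onz(p,uv,z))
```

```text
b lipL [0.5091 0.355  0.028 ]
b lipR [0.5091 0.3153 0.028 ]
b lip inner L [0.4894 0.3534 0.028 ]
b lip inner R [0.4899 0.3147 0.028 ]
b endL [0.4202 0.3523 0.014 ]
b endR [0.4211 0.3125 0.014 ]
c top [ 0.4655 -0.3562  0.09  ]
c top [ 0.4705 -0.3948  0.09  ]
c top [ 0.4581 -0.3966  0.09  ]
c top [ 0.4526 -0.3568  0.09  ]
c sh [ 0.4509 -0.358   0.02  ]
c sh [ 0.4539 -0.3978  0.02  ]
c sh [ 0.4431 -0.3989  0.02  ]
c sh [ 0.4378 -0.3595  0.02  ]
nest [ 0.61515397 -0.01013235  0.05      ]
yel [ 0.44330718 -0.25568733  0.09      ]
```

View pics/m2.png

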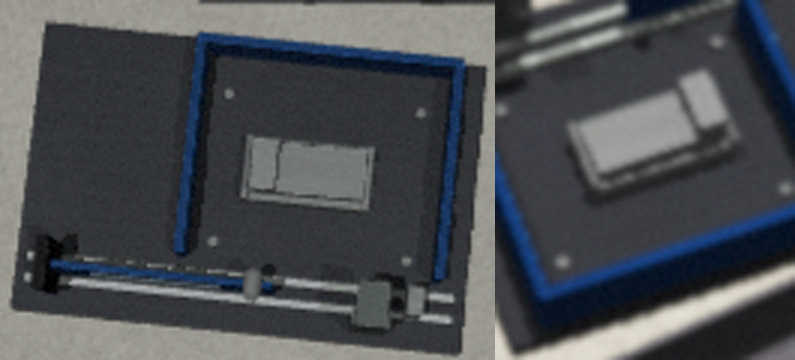

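The bay crop shows block_a's lip at the image left (bay +y), the gate open with its push plate at the far left, and the catch post at the lower right. Now I'll tip block_c towards +x.

```bash
cat >> h.py <<'E'
from scipy.spatial.transform import Rotation as Ro
def go(*targets):
    """print deltas in the tool axes for world targets (x,y,z,yaw)"""
    s=monitor.observe(); R=Ro.from_euler('xyz',s['tool_rot'])
    print('t',round(s['time'],2),'at',s['tool_pos'].round(4),s['tool_rot'].round(3),'F',s['contact_force'].round(1),'open',round(s['opening'],4))
    for x,y,z,w in targets:
        d=R.inv().apply(np.array([x,y,z])-s['tool_pos']); r=(R.inv()*Ro.from_euler('xyz',[np.pi,0,w])).as_rotvec(degrees=True)
        print('  delta mm',(d*1000).round(1),'deg',r.round(1))
E
python3 -c "
from h import *
go((.39,-.383,.12,.115),(.40,-.383,.07,.115),(.48,-.374,.07,.115))"
```

```text
t 0.1 at [ 0.2267 -0.4731  0.2261] [-3.14  -0.     0.447] F [-1.1  0.1 -0.1] open 0.0915
  delta mm [186.1 -10.6 106.2] deg [-0.1  0.  19. ]
  delta mm [195.2  -6.2 156.2] deg [-0.1  0.  19. ]
  delta mm [271.2  20.3 156.1] deg [-0.1  0.  19. ]
```

move_arm --deltas '[{"x": 0.05, "y": -0.003, "z": 0.03, "wz": 5, "hand": 0}, {"x": 0.1, "y": -0.006, "z": 0.06, "wz": 10, "hand": 0}, {"x": 0.15, "y": -0.009, "z": 0.09, "wz": 15, "hand": 0}, {"x": 0.186, "y": -0.011, "z": 0.106, "wz": 19, "hand": 0}, {"x": 0.19, "y": -0.008, "z": 0.15, "wz": 19, "hand": 0}, {"x": 0.195, "y": -0.006, "z": 0.156, "wz": 19, "hand": 0}, {"x": 0.195, "y": -0.006, "z": 0.156, "wz": 19, "hand": 0}]' --grip_force 30

```text
schema error: expected keys x, y, z, wx, wy, wz, hand
```

```bash
python3 -c "
from h import *
go((.48,-.374,.07,.115))
snap('scene','s1'); s,_=load('s1'); cv2.imwrite('pics/s1c.png',cv2.resize(s[200:320,120:280],None,fx=4,fy=4,interpolation=2))"
```

```text
t 0.1 at [ 0.2267 -0.4731  0.2261] [-3.14  -0.     0.447] F [-1.1  0.1 -0.1] open 0.0915
  delta mm [271.2  20.3 156.1] deg [-0.1  0.  19. ]
```

All seven keys are required.

move_arm --deltas '[{"x": 0.05, "y": -0.003, "z": 0.03, "wx": 0, "wy": 0, "wz": 5, "hand": 0}, {"x": 0.1, "y": -0.006, "z": 0.06, "wx": 0, "wy": 0, "wz": 10, "hand": 0}, {"x": 0.15, "y": -0.009, "z": 0.09, "wx": 0, "wy": 0, "wz": 15, "hand": 0}, {"x": 0.186, "y": -0.011, "z": 0.106, "wx": 0, "wy": 0, "wz": 19, "hand": 0}, {"x": 0.19, "y": -0.008, "z": 0.15, "wx": 0, "wy": 0, "wz": 19, "hand": 0}, {"x": 0.195, "y": -0.006, "z": 0.156, "wx": 0, "wy": 0, "wz": 19, "hand": 0}, {"x": 0.195, "y": -0.006, "z": 0.156, "wx": 0, "wy": 0, "wz": 19, "hand": 0}]' --grip_force 30

```text
time: 1.02
tool_pos: [0.4003, -0.3841, 0.0711]
tool_rot: [-3.142, 0.0, 0.115]
contact_force: [-0.1, -0.1, 0.7]
opening: 0.0262
```

```bash
python3 -c "
from h import *
go((.48,-.374,.07,.115))
snap('scene','s2'); s,_=load('s2'); cv2.imwrite('pics/s2c.png',cv2.resize(s[200:320,120:280],None,fx=4,fy=4,interpolation=2))"
```

```text
t 1.02 at [ 0.4003 -0.3841  0.0711] [-3.142  0.     0.115] F [-0.1 -0.1  0.7] open 0.0262
  delta mm [80.4 -0.9  1.1] deg [-0.  0.  0.]
```

View pics/s2c.png

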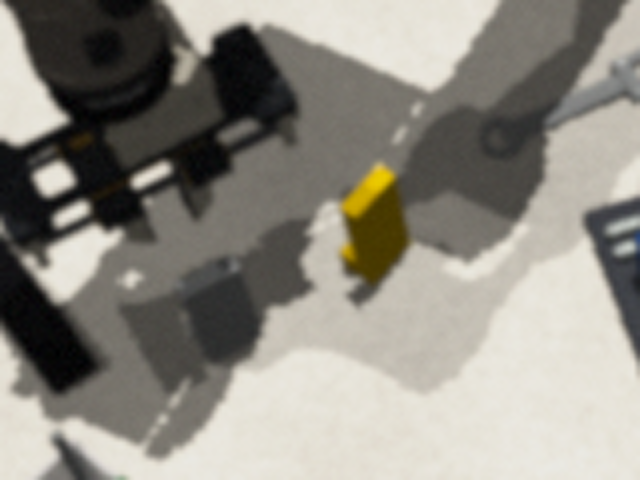

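The fingers are at about (170,190) in the crop, directly behind block_c at (215,310). The yellow look-alike and the stapler are clear. Pushing slowly.

move_arm --deltas '[{"x": 0.025, "y": 0, "z": 0, "wx": 0, "wy": 0, "wz": 0, "hand": 0}, {"x": 0.035, "y": 0, "z": 0, "wx": 0, "wy": 0, "wz": 0, "hand": 0}, {"x": 0.041, "y": 0, "z": 0, "wx": 0, "wy": 0, "wz": 0, "hand": 0}, {"x": 0.047, "y": 0, "z": 0, "wx": 0, "wy": 0, "wz": 0, "hand": 0}, {"x": 0.053, "y": 0, "z": 0, "wx": 0, "wy": 0, "wz": 0, "hand": 0}, {"x": 0.059, "y": 0, "z": 0, "wx": 0, "wy": 0, "wz": 0, "hand": 0}, {"x": 0.065, "y": 0, "z": 0, "wx": 0, "wy": 0, "wz": 0, "hand": 0}, {"x": 0.07, "y": 0, "z": 0, "wx": 0, "wy": 0, "wz": 0, "hand": 0}]'

```text
time: 2.08
tool_pos: [0.4701, -0.3757, 0.0706]
tool_rot: [-3.142, -0.0, 0.115]
contact_force: [-0.8, 0.2, -0.7]
opening: 0.0004
```

move_arm --deltas '[{"x": 0.004, "y": 0, "z": 0, "wx": 0, "wy": 0, "wz": 0, "hand": 0}, {"x": 0.006, "y": 0, "z": 0, "wx": 0, "wy": 0, "wz": 0, "hand": 0}, {"x": 0.006, "y": 0, "z": 0, "wx": 0, "wy": 0, "wz": 0, "hand": 0}, {"x": -0.04, "y": 0, "z": -0.05, "wx": 0, "wy": 0, "wz": 0, "hand": 1}, {"x": -0.08, "y": 0, "z": -0.11, "wx": 0, "wy": 0, "wz": 0, "hand": 1}, {"x": -0.08, "y": 0, "z": -0.12, "wx": 0, "wy": 0, "wz": 0, "hand": 1}]'

```text
time: 2.82
tool_pos: [0.3889, -0.3861, 0.1939]
tool_rot: [3.138, -0.002, 0.113]
contact_force: [-0.0, 0.6, -0.9]
opening: 0.0259
```

```bash
python3 -c "
from h import *
go((.52,-.36,.2,.115))
snap('wrist','w3');snap('top','t3');w,p=load('w3'); t,_=load('t3')
print(-p['R'].T@p['t'],p['R'][2])
a=cv2.resize(t[225:315,430:530],None,fx=4,fy=4,interpolation=2)
b=cv2.resize(w,None,fx=.75,fy=.75)[:360,:400]
cv2.imwrite('pics/m3.png',np.hstack([a,b]))"
```

```text
t 2.83 at [ 0.3889 -0.3861  0.1939] [ 3.138e+00 -2.000e-03  1.130e-01] F [-0.   0.6 -0.9] open 0.0259
  delta mm [133.2 -11.1  -5.9] deg [ 0.2 -0.1 -0.1]
[ 0.46254683 -0.37779387  0.35089885] [-0.27250185 -0.03497054 -0.96151953]
```

View pics/m3.png

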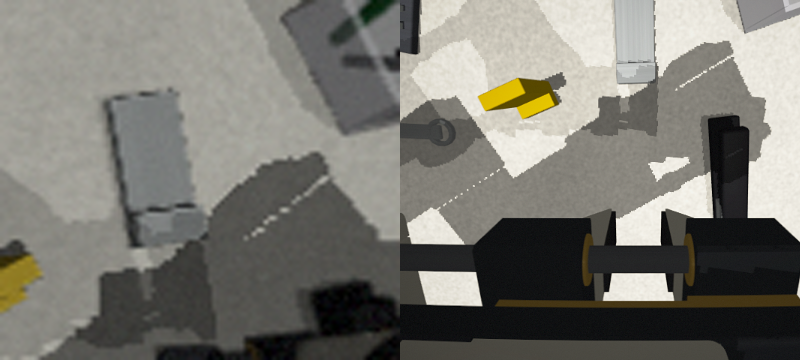

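block_c lies flat, lip up, at (150,170) in the 4x crop, with its lip towards the robot. I'll move over it for a precise look.

move_arm --deltas '[{"x": 0.03, "y": -0.005, "z": 0, "wx": 0, "wy": 0, "wz": 0, "hand": 1}, {"x": 0.07, "y": -0.011, "z": 0, "wx": 0, "wy": 0, "wz": 0, "hand": 1}, {"x": 0.07, "y": -0.011, "z": 0, "wx": 0, "wy": 0, "wz": 0, "hand": 1}, {"x": 0.07, "y": -0.011, "z": 0, "wx": 0, "wy": 0, "wz": 0, "hand": 1}]'

```text
time: 3.42
tool_pos: [0.4581, -0.3655, 0.1894]
tool_rot: [-3.14, 0.002, 0.116]
contact_force: [0.1, -0.4, 0.2]
opening: 0.0736
```

```bash
python3 -c "
from h import *
go()
snap('wrist','w4');w,p=load('w4')
cv2.imwrite('pics/w4c.png',cv2.resize(w[0:300,230:630],None,fx=2,fy=2,interpolation=2))
t,q=load('t3')
for c in [(300,10),(345,133),(400,120)]: print(onz(q,(430+c[0]/4,225+c[1]/4),.095))
"
```

```text
t 3.42 at [ 0.4581 -0.3655  0.1894] [-3.14e+00  2.00e-03  1.16e-01] F [ 0.1 -0.4  0.2] open 0.0736
[ 0.59667864 -0.42895092  0.095     ]
[ 0.52773418 -0.45142418  0.095     ]
[ 0.53507277 -0.48184225  0.095     ]
```

View pics/w4c.png

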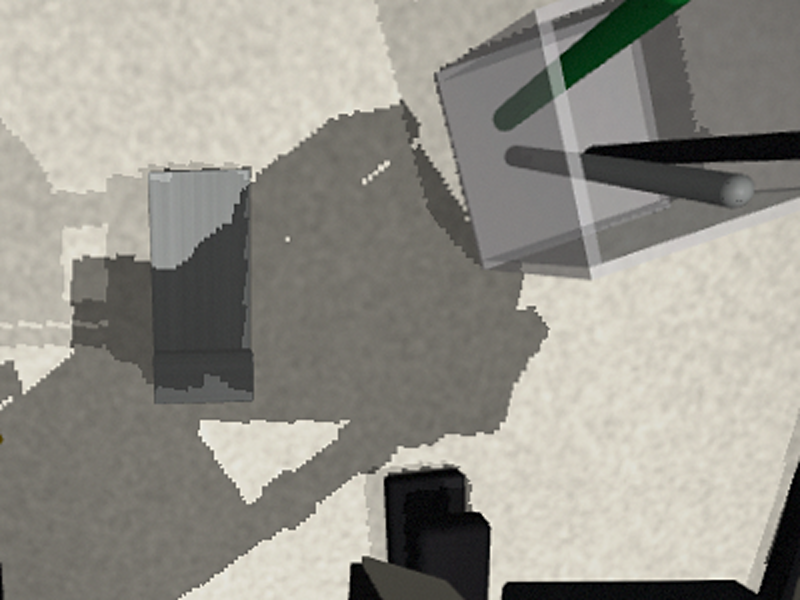

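Corners in the 2x crop: plain end (150,171)/(250,169), lip inner (154,350)/(252,350), lip outer (155,403)/(253,402). The pen cup's near edge runs (440,75)–(485,265), so I need to check clearance to the gripper body.

```bash
python3 -c "
from h import *
w,p=load('w4')
P=lambda u,v,z:onz(p,(230+(u+.5)/2-.5,(v+.5)/2-.5),z)
for u,v,z in [(150,171,.014),(250,169,.014),(154,350,.028),(252,350,.028),(155,403,.028),(253,402,.028)]: print(u,v,P(u,v,z).round(4))
print('cup base');
for u,v in [(440,75),(485,265),(590,278)]: print(P(u,v,0).round(3),P(u,v,.095).round(3))
"
```

```text
150 171 [ 0.5576 -0.3444  0.014 ]
250 169 [ 0.5628 -0.383   0.014 ]
154 350 [ 0.4903 -0.3537  0.028 ]
252 350 [ 0.4948 -0.3921  0.028 ]
155 403 [ 0.4692 -0.3564  0.028 ]
253 402 [ 0.4742 -0.3954  0.028 ]
cup base
[ 0.608 -0.454  0.   ] [ 0.588 -0.428  0.095]
[ 0.538 -0.487  0.   ] [ 0.537 -0.452  0.095]
[ 0.539 -0.533  0.   ] [ 0.537 -0.485  0.095]
```

Block_c's centre is (0.516,-0.370) with yaw 0.137, and its length measures 89 mm, which matches. The cup base corner at (0.538,-0.487) leaves about 15 mm beside the gripper body, so I'll grip slightly towards the lip.

```bash
python3 -c "
from h import *
go((.506,-.371,.1,.137),(.506,-.371,.004,.137))
"
```

```text
t 3.48 at [ 0.4578 -0.3658  0.1897] [-3.14e+00  1.00e-03  1.15e-01] F [-0.1 -0.1  0.1] open 0.0775
  delta mm [47.4 10.8 89.7] deg [-0.1  0.1 -1.2]
  delta mm [ 47.5  11.  185.7] deg [-0.1  0.1 -1.2]
```

move_arm --deltas '[{"x": 0.03, "y": 0.006, "z": 0.04, "wx": 0, "wy": 0, "wz": -1.2, "hand": 1}, {"x": 0.047, "y": 0.011, "z": 0.09, "wx": 0, "wy": 0, "wz": -1.2, "hand": 1}, {"x": 0.047, "y": 0.011, "z": 0.14, "wx": 0, "wy": 0, "wz": -1.2, "hand": 1}, {"x": 0.047, "y": 0.011, "z": 0.175, "wx": 0, "wy": 0, "wz": -1.2, "hand": 1}, {"x": 0.047, "y": 0.011, "z": 0.185, "wx": 0, "wy": 0, "wz": -1.2, "hand": 1}, {"x": 0.047, "y": 0.011, "z": 0.185, "wx": 0, "wy": 0, "wz": -1.2, "hand": 1}]'

```text
time: 4.22
tool_pos: [0.5061, -0.372, 0.006]
tool_rot: [3.142, 0.0, 0.135]
contact_force: [0.6, -1.1, 0.9]
opening: 0.0919
```

move_arm --deltas '[{"x": 0, "y": 0, "z": 0, "wx": 0, "wy": 0, "wz": 0, "hand": 0.2}, {"x": 0, "y": 0, "z": 0, "wx": 0, "wy": 0, "wz": 0, "hand": 0.2}, {"x": 0, "y": 0, "z": 0, "wx": 0, "wy": 0, "wz": 0, "hand": 0.2}, {"x": 0, "y": 0, "z": 0, "wx": 0, "wy": 0, "wz": 0, "hand": 0.2}, {"x": 0, "y": 0, "z": 0, "wx": 0, "wy": 0, "wz": 0, "hand": 0.2}, {"x": 0, "y": 0, "z": 0, "wx": 0, "wy": 0, "wz": 0, "hand": 0.2}]' --grip_force 40

```text
time: 4.97
tool_pos: [0.5063, -0.3711, 0.0057]
tool_rot: [-3.141, 0.0, 0.136]
contact_force: [-0.2, 3.1, 2.3]
opening: 0.0394
```

Gripped at 39.4 mm. Now lift and go to a viewpoint over the bay.

```bash
python3 -c "
from h import *
go((.506,-.371,.2,.137),(.56,-.24,.22,.8),(.606,-.10,.22,1.47))
"
```

```text
t 4.97 at [ 0.5063 -0.3711  0.0057] [-3.141  0.     0.136] F [-0.2  3.1  2.3] open 0.0394
  delta mm [  -0.3   -0.3 -194.3] deg [-0.  0. -0.]
  delta mm [  70.9 -122.8 -214.2] deg [ -0.1   0.  -38. ]
  delta mm [ 135.5 -255.2 -214.1] deg [ -0.1  -0.  -76.4]
```

move_arm --deltas '[{"x": 0, "y": 0, "z": -0.03, "wx": 0, "wy": 0, "wz": 0, "hand": 0.2}, {"x": 0, "y": 0, "z": -0.09, "wx": 0, "wy": 0, "wz": 0, "hand": 0.2}, {"x": 0, "y": 0, "z": -0.15, "wx": 0, "wy": 0, "wz": 0, "hand": 0.2}, {"x": 0, "y": 0, "z": -0.194, "wx": 0, "wy": 0, "wz": 0, "hand": 0.2}, {"x": 0.018, "y": -0.035, "z": -0.21, "wx": 0, "wy": 0, "wz": -9, "hand": 0.2}, {"x": 0.036, "y": -0.07, "z": -0.214, "wx": 0, "wy": 0, "wz": -18, "hand": 0.2}, {"x": 0.054, "y": -0.1, "z": -0.214, "wx": 0, "wy": 0, "wz": -28, "hand": 0.2}, {"x": 0.071, "y": -0.13, "z": -0.214, "wx": 0, "wy": 0, "wz": -38, "hand": 0.2}]'

```text
time: 5.98
tool_pos: [0.5589, -0.2317, 0.2186]
tool_rot: [-3.139, 0.001, 0.805]
contact_force: [0.7, -0.3, -5.5]
opening: 0.0394
```

```bash
python3 -c "
from h import *
go((.606,-.10,.22,1.47))
"
```

```text
t 5.97 at [ 0.5589 -0.2317  0.2186] [-3.139e+00  1.000e-03  8.050e-01] F [ 0.7 -0.3 -5.5] open 0.0394
  delta mm [127.6 -57.3  -1.4] deg [ -0.1  -0.  -38.1]
```

move_arm --deltas '[{"x": 0.032, "y": -0.014, "z": 0, "wx": 0, "wy": 0, "wz": -9.5, "hand": 0.2}, {"x": 0.064, "y": -0.028, "z": 0, "wx": 0, "wy": 0, "wz": -19, "hand": 0.2}, {"x": 0.096, "y": -0.043, "z": 0, "wx": 0, "wy": 0, "wz": -28.5, "hand": 0.2}, {"x": 0.128, "y": -0.057, "z": 0, "wx": 0, "wy": 0, "wz": -38, "hand": 0.2}, {"x": 0.128, "y": -0.057, "z": 0, "wx": 0, "wy": 0, "wz": -38, "hand": 0.2}, {"x": 0.128, "y": -0.057, "z": 0, "wx": 0, "wy": 0, "wz": -38, "hand": 0.2}]'

```text
time: 6.72
tool_pos: [0.607, -0.1017, 0.2187]
tool_rot: [-3.14, 0.0, 1.462]
contact_force: [-0.5, 0.5, -3.8]
opening: 0.0393
```

```bash
python3 -c "
from h import *
go()
snap('wrist','w5')
w,p=load('w5');
cv2.imwrite('pics/w5c.png',cv2.resize(w,(800,600)))
"
```

```text
t 6.72 at [ 0.607  -0.1017  0.2187] [-3.14   0.     1.462] F [-0.5  0.5 -3.8] open 0.0393
```

View pics/w5c.png

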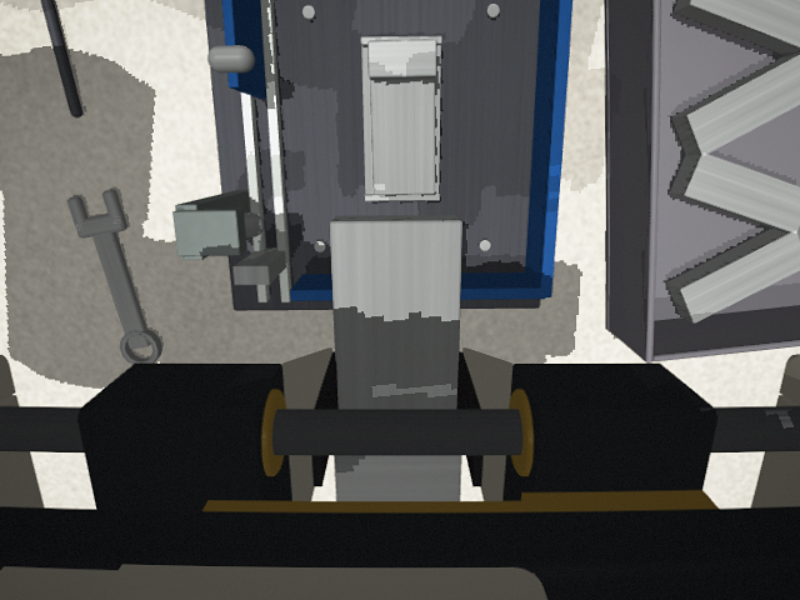

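Picture 7: block_a is ahead at about (403,118), lip far (bay +y). The held block's plain end is at about (333–461, 221). Enlarging to read the corners.

```bash
python3 -c "
from h import *
w,p=load('w5');
cv2.imwrite('pics/w5d.png',cv2.resize(w[20:190,255:385],None,fx=4.6,fy=3.5,interpolation=2))
"
```

```text
(no output)
```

View pics/w5d.png

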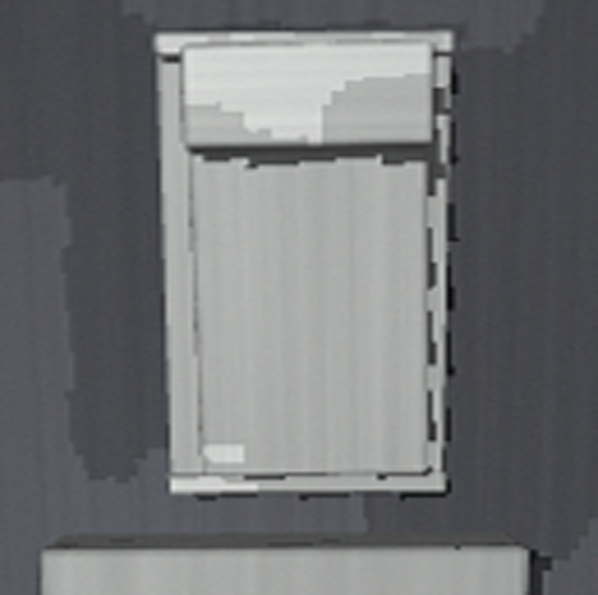

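Corners in this crop: lip outer (184,44)/(432,43), lip inner (188,145)/(433,144), plain end (203,473)/(428,472), held block's end edge (42,548)/(528,548).

```bash
python3 -c "
from h import *
w,p=load('w5')
P=lambda u,v,z:onz(p,(255+(u+.5)/4.6-.5,20+(v+.5)/3.5-.5),z)
L=[(184,44,.058),(432,43,.058),(188,145,.058),(433,144,.058),(203,473,.044),(428,472,.044)]
Q=[P(*a) for a in L]
for a in Q: print(a.round(4))
m=[(Q[i]+Q[i+1])/2 for i in (0,2,4)]
d=(m[0]-m[2])[:2]; print('len',np.linalg.norm(d),'yaw a',np.arctan2(d[1],d[0]),'edge yaw',[np.arctan2(*(Q[i]-Q[i+1])[:2][::-1]) for i in (0,2,4)])
print('widths',[np.linalg.norm(Q[i]-Q[i+1]) for i in (0,2,4)])
c=(m[0]+m[2])[:2]/2; print('centre a',c,'nook',m[1])
s=monitor.observe(); t=s['tool_pos'];y=s['tool_rot'][2]
h=[P(u,548,t[2]+.0083) for u in (42,528)]; R=Ro.from_euler('xyz',s['tool_rot']).inv()
print('held',[R.apply(k-t).round(4) for k in h], np.linalg.norm(h[0]-h[1]))
"
```

```text
[0.605  0.0355 0.058 ]
[0.6438 0.0314 0.058 ]
[0.6032 0.0159 0.058 ]
[0.6422 0.0119 0.058 ]
[ 0.5966 -0.053   0.044 ]
[ 0.6361 -0.0571  0.044 ]
len 0.08884568354423464 yaw a 1.4802603145136868 edge yaw [np.float64(3.0374428988098328), np.float64(3.037664200803773), np.float64(3.038598313846011)]
widths [np.float64(0.039006895089043786), np.float64(0.039146115509211245), np.float64(0.03969299972063065)]
centre a [ 0.62037943 -0.01076936] nook [0.6227005  0.01390801 0.058     ]
held [array([ 0.0547, -0.02  , -0.0083]), array([ 0.0547,  0.019 , -0.0083])] 0.03891982956436404
```

```bash
python3 -c "
from h import *
w,p=load('w5')
R=Ro.from_euler('z',1.47).inv()
for u,v,z in [(175,205,.116),(236,211,.116),(240,256,.116),(178,252,.116),(253,58,.08),(232,278,.08),(284,262,.08)]:
  X=onz(p,(u/1.25,v/1.25),z); print(X.round(4),'rel tcp along,left',R.apply(X-[.6177,-.0404,0])[:2].round(3))
go((.607,-.10,.12,1.47),(.6165,-.0503,.075,1.47),(.6169,-.0463,.0515,1.47),(.6179,-.0383,.0515,1.47))
"
```

```text
[ 0.4982 -0.0419  0.116 ] rel tcp along,left [-0.013  0.119]
[ 0.5292 -0.0485  0.116 ] rel tcp along,left [-0.017  0.087]
[ 0.5267 -0.072   0.116 ] rel tcp along,left [-0.041  0.087]
[ 0.4942 -0.0662  0.116 ] rel tcp along,left [-0.038  0.12 ]
[0.5422 0.0295 0.08  ] rel tcp along,left [0.062 0.082]
[ 0.5069 -0.0909  0.08  ] rel tcp along,left [-0.061  0.105]
[ 0.5402 -0.0846  0.08  ] rel tcp along,left [-0.052  0.073]
t 6.78 at [ 0.607  -0.1022  0.219 ] [-3.14   0.     1.461] F [-0.  -0.4 -4.9] open 0.0392
  delta mm [ 2.2 -0.1 99. ] deg [-0.1  0.  -0.5]
  delta mm [ 52.7   4.  143.9] deg [-0.1  0.  -0.5]
  delta mm [ 56.7   4.  167.4] deg [-0.1  0.  -0.5]
  delta mm [ 64.8   4.1 167.4] deg [-0.1  0.  -0.5]
```

In plan the catch post overlaps the gripper body at the placing height, with almost no vertical clearance. I'll set the block down on clear bench and regrip it with the hand leaned 12° away from the post.

```bash
sed -i "s/for x,y,z,w in targets:/for x,y,z,w,*tl in targets:/; s/Ro.from_euler('xyz',\[np.pi,0,w\]))/Ro.from_euler('xyz',[np.pi,0,w])*Ro.from_euler('y',tl[0] if tl else 0,degrees=True))/" h.py
python3 -c "
from h import *
go((.575,-.23,.12,1.47),(.575,-.23,.007,1.47))
"
```

```text
t 6.78 at [ 0.607  -0.1022  0.219 ] [-3.14   0.     1.461] F [-0.  -0.4 -4.9] open 0.0392
  delta mm [-130.5  -17.7   99. ] deg [-0.1  0.  -0.5]
  delta mm [-130.5  -17.5  212. ] deg [-0.1  0.  -0.5]
```

move_arm --deltas '[{"x": -0.05, "y": -0.007, "z": 0.01, "wx": 0, "wy": 0, "wz": -0.5, "hand": 0.2}, {"x": -0.1, "y": -0.014, "z": 0.04, "wx": 0, "wy": 0, "wz": -0.5, "hand": 0.2}, {"x": -0.13, "y": -0.018, "z": 0.09, "wx": 0, "wy": 0, "wz": -0.5, "hand": 0.2}, {"x": -0.13, "y": -0.018, "z": 0.14, "wx": 0, "wy": 0, "wz": -0.5, "hand": 0.2}, {"x": -0.13, "y": -0.018, "z": 0.18, "wx": 0, "wy": 0, "wz": -0.5, "hand": 0.2}, {"x": -0.13, "y": -0.018, "z": 0.2, "wx": 0, "wy": 0, "wz": -0.5, "hand": 0.2}, {"x": -0.13, "y": -0.018, "z": 0.21, "wx": 0, "wy": 0, "wz": -0.5, "hand": 0.2}, {"x": -0.13, "y": -0.018, "z": 0.212, "wx": 0, "wy": 0, "wz": -0.5, "hand": 0.2}]'

```text
time: 7.78
tool_pos: [0.5754, -0.2295, 0.0076]
tool_rot: [-3.141, 0.0, 1.47]
contact_force: [0.0, -0.2, -5.6]
opening: 0.0397
```

move_arm --deltas '[{"x": 0, "y": 0, "z": 0.001, "wx": 0, "wy": 0, "wz": 0, "hand": 0.2}, {"x": 0, "y": 0, "z": 0.001, "wx": 0, "wy": 0, "wz": 0, "hand": 0.2}, {"x": 0, "y": 0, "z": 0.001, "wx": 0, "wy": 0, "wz": 0, "hand": 0.6}, {"x": 0, "y": 0, "z": 0.001, "wx": 0, "wy": 0, "wz": 0, "hand": 0.6}, {"x": 0.006, "y": 0, "z": -0.001, "wx": 0, "wy": -6, "wz": 0, "hand": 0.6}, {"x": 0.006, "y": 0, "z": -0.001, "wx": 0, "wy": -12, "wz": 0, "hand": 0.6}, {"x": 0.006, "y": 0, "z": -0.001, "wx": 0, "wy": -12, "wz": 0, "hand": 0.6}]'

```text
time: 8.65
tool_pos: [0.5767, -0.2212, 0.0091]
tool_rot: [3.142, 0.209, 1.474]
contact_force: [-0.1, -0.4, 0.2]
opening: 0.0548
```

move_arm --deltas '[{"x": 0, "y": 0, "z": 0, "wx": 0, "wy": 0, "wz": 0, "hand": 0.2}, {"x": 0, "y": 0, "z": 0, "wx": 0, "wy": 0, "wz": 0, "hand": 0.2}, {"x": 0, "y": 0, "z": 0, "wx": 0, "wy": 0, "wz": 0, "hand": 0.2}, {"x": 0, "y": 0, "z": 0, "wx": 0, "wy": 0, "wz": 0, "hand": 0.2}, {"x": 0, "y": 0, "z": 0, "wx": 0, "wy": 0, "wz": 0, "hand": 0.2}]'

```text
time: 9.28
tool_pos: [0.5763, -0.2237, 0.009]
tool_rot: [3.141, 0.21, 1.471]
contact_force: [0.7, -4.0, 1.5]
opening: 0.039
```

```bash
python3 -c "
from h import *
go((.575,-.23,.15,1.47,-12),(.6114,-.0943,.15,1.47,-12))
"
```

```text
t 9.28 at [ 0.5763 -0.2237  0.009 ] [3.141 0.21  1.471] F [ 0.7 -4.   1.5] open 0.039
  delta mm [ -35.7   -0.6 -136.6] deg [0.1 0.  0.1]
  delta mm [  99.9   22.1 -165.5] deg [0.1 0.  0.1]
```

```bash
python3 -c "
from h import *
go((.5765,-.2235,.15,1.47,-12),(.6166,-.0515,.15,1.47,-12),(.6174,-.0435,.057,1.47,-12))
"
```

```text
t 9.28 at [ 0.5763 -0.2237  0.009 ] [3.141 0.21  1.471] F [ 0.7 -4.   1.5] open 0.039
  delta mm [ -29.2    0.3 -138. ] deg [0.1 0.  0.1]
  delta mm [ 142.1   23.  -174.5] deg [0.1 0.  0.1]
  delta mm [169.4  23.  -85.2] deg [0.1 0.  0.1]
```

move_arm --deltas '[{"x": -0.008, "y": 0, "z": -0.04, "wx": 0, "wy": 0, "wz": 0, "hand": 0.2}, {"x": -0.019, "y": 0, "z": -0.09, "wx": 0, "wy": 0, "wz": 0, "hand": 0.2}, {"x": -0.029, "y": 0, "z": -0.138, "wx": 0, "wy": 0, "wz": 0, "hand": 0.2}, {"x": 0.014, "y": 0.006, "z": -0.147, "wx": 0, "wy": 0, "wz": 0, "hand": 0.2}, {"x": 0.057, "y": 0.012, "z": -0.156, "wx": 0, "wy": 0, "wz": 0, "hand": 0.2}, {"x": 0.1, "y": 0.018, "z": -0.165, "wx": 0, "wy": 0, "wz": 0, "hand": 0.2}, {"x": 0.142, "y": 0.023, "z": -0.174, "wx": 0, "wy": 0, "wz": 0, "hand": 0.2}, {"x": 0.142, "y": 0.023, "z": -0.174, "wx": 0, "wy": 0, "wz": 0, "hand": 0.2}]'

```text
time: 10.28
tool_pos: [0.6159, -0.047, 0.1476]
tool_rot: [-3.138, 0.208, 1.476]
contact_force: [-0.2, -0.6, -5.1]
opening: 0.0392
```

```bash
python3 -c "
from h import *
go((.6174,-.0435,.09,1.47,-12),(.6174,-.0435,.057,1.47,-12))
snap('wrist','w6'); w,p=load('w6')
cv2.imwrite('pics/w6c.png',cv2.resize(w[0:280,180:460],None,fx=2.1,fy=2.1,interpolation=2))
"
```

```text
t 10.28 at [ 0.6159 -0.047   0.1476] [-3.138  0.208  1.476] F [-0.2 -0.6 -5.1] open 0.0392
  delta mm [15.4  1.4 55.7] deg [-0.1 -0.1  0.3]
  delta mm [22.2  1.5 87.9] deg [-0.1 -0.1  0.3]
```

View pics/w6c.png

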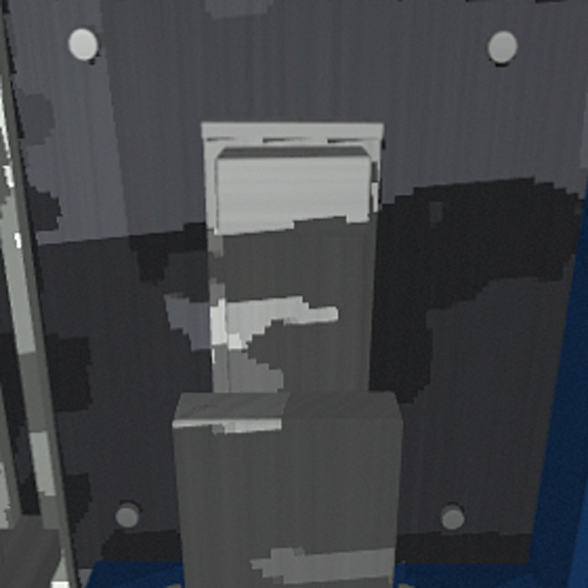

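Picture 9: the held block is level ahead of the hand, with its end top edge at (173,425)/(402,423) and lower edge at (183,395)/(393,393). Block_a's lip is beyond it at (217–368,155).

```bash
python3 -c "
from h import *
w,p=load('w6')
P=lambda u,v,z:onz(p,(180+(u+.5)/2.1-.5,(v+.5)/2.1-.5),z)
t=monitor.observe()['tool_pos']; R=Ro.from_euler('z',1.47).inv()
for u,v,z in [(173,425,t[2]+.005),(402,423,t[2]+.005),(183,395,t[2]-.009),(393,393,t[2]-.009)]: print('held along,left',(R.apply(P(u,v,z)-t)*1e3).round(1))
C=np.array([.6204,-.0108,0])
for u,v,z in [(217,157,.058),(368,154,.058)]: print('a lip outer rel a centre',(R.apply(P(u,v,z)-C)*1e3).round(1), P(u,v,z).round(4))
"
```

```text
held along,left [50.  20.1  5. ]
held along,left [ 50.6 -18.9   5. ]
held along,left [50. 20. -9.]
held along,left [ 50.7 -18.9  -9. ]
a lip outer rel a centre [44.7 20.  58. ] [0.605  0.0357 0.058 ]
a lip outer rel a centre [ 45.7 -18.2  58. ] [0.6431 0.0328 0.058 ]
```

```bash
python3 -c "
from h import *
go((.6173,-.042,.09,1.48,-12),(.6173,-.042,.057,1.48,-12),(.6173,-.042,.055,1.48,-12))
"
```

```text
t 10.32 at [ 0.6156 -0.049   0.1478] [-3.138  0.209  1.475] F [-0.2 -0.7 -5. ] open 0.0392
  delta mm [18.9  1.2 55.1] deg [-0.3 -0.  -0.3]
  delta mm [25.8  1.3 87.4] deg [-0.3 -0.  -0.3]
  delta mm [26.2  1.3 89.3] deg [-0.3 -0.  -0.3]
```

move_arm --deltas '[{"x": 0.009, "y": 0.001, "z": 0.027, "wx": -0.2, "wy": 0, "wz": -0.3, "hand": 0.2}, {"x": 0.019, "y": 0.001, "z": 0.055, "wx": -0.2, "wy": 0, "wz": -0.3, "hand": 0.2}, {"x": 0.023, "y": 0.001, "z": 0.075, "wx": -0.2, "wy": 0, "wz": -0.3, "hand": 0.2}, {"x": 0.026, "y": 0.001, "z": 0.087, "wx": -0.2, "wy": 0, "wz": -0.3, "hand": 0.2}, {"x": 0.026, "y": 0.001, "z": 0.089, "wx": -0.2, "wy": 0, "wz": -0.3, "hand": 0.2}, {"x": 0.026, "y": 0.001, "z": 0.089, "wx": -0.2, "wy": 0, "wz": -0.3, "hand": 0.2}]'

```text
time: 11.08
tool_pos: [0.6185, -0.0446, 0.0575]
tool_rot: [3.138, 0.21, 1.476]
contact_force: [0.9, 0.1, -4.9]
opening: 0.0393
```

```bash
python3 -c "
from h import *
go((.6176,-.038,.0545,1.48,-12),(.618,-.034,.0545,1.48,-12))
"
```

```text
t 11.07 at [ 0.6185 -0.0446  0.0575] [3.138 0.21  1.476] F [ 0.9  0.1 -4.9] open 0.0393
  delta mm [ 7.  -1.5  1.6] deg [ 0.1  0.  -0.2]
  delta mm [10.9 -1.5  0.7] deg [ 0.1  0.  -0.2]
```

move_arm --deltas '[{"x": 0.003, "y": -0.001, "z": 0.002, "wx": 0, "wy": 0, "wz": -0.2, "hand": 0.2}, {"x": 0.005, "y": -0.001, "z": 0.002, "wx": 0, "wy": 0, "wz": -0.2, "hand": 0.2}, {"x": 0.007, "y": -0.001, "z": 0.0016, "wx": 0, "wy": 0, "wz": -0.2, "hand": 0.2}, {"x": 0.009, "y": -0.001, "z": 0.0012, "wx": 0, "wy": 0, "wz": -0.2, "hand": 0.2}, {"x": 0.0105, "y": -0.001, "z": 0.0008, "wx": 0, "wy": 0, "wz": -0.2, "hand": 0.2}, {"x": 0.0105, "y": -0.001, "z": 0.0008, "wx": 0, "wy": 0, "wz": -0.2, "hand": 0.2}]'

```text
time: 11.82
tool_pos: [0.6181, -0.0341, 0.054]
tool_rot: [3.14, 0.21, 1.48]
contact_force: [-0.2, -0.6, -5.7]
opening: 0.039
```

move_arm --deltas '[{"x": 0.001, "y": 0, "z": -0.0002, "wx": 0, "wy": 0, "wz": 0, "hand": 0.2}, {"x": 0.002, "y": 0, "z": -0.0004, "wx": 0, "wy": 0, "wz": 0, "hand": 0.2}, {"x": 0.002, "y": 0, "z": -0.0004, "wx": 0, "wy": 0, "wz": 0, "hand": 0.2}]'

```text
time: 12.2
tool_pos: [0.6183, -0.0322, 0.054]
tool_rot: [3.14, 0.21, 1.48]
contact_force: [-0.6, -3.3, -5.2]
opening: 0.0393
```

move_arm --deltas '[{"x": 0.001, "y": 0, "z": -0.0002, "wx": 0, "wy": 0, "wz": 0, "hand": 0.2}, {"x": 0.002, "y": 0, "z": -0.0004, "wx": 0, "wy": 0, "wz": 0, "hand": 0.2}, {"x": 0.002, "y": 0, "z": -0.0004, "wx": 0, "wy": 0, "wz": 0, "hand": 0.2}]'

```text
time: 12.58
tool_pos: [0.6182, -0.0319, 0.0542]
tool_rot: [3.141, 0.212, 1.48]
contact_force: [-1.7, -9.9, -4.4]
opening: 0.0393
```

Contact with the lip (−9.9 N along y). Lower, ease off the push, and let go.

move_arm --deltas '[{"x": -0.001, "y": 0, "z": 0.001, "wx": 0, "wy": 0, "wz": 0, "hand": 0.2}, {"x": -0.001, "y": 0, "z": 0.002, "wx": 0, "wy": 0, "wz": 0, "hand": 0.2}, {"x": -0.001, "y": 0, "z": 0.002, "wx": 0, "wy": 0, "wz": 0, "hand": 0.2}]'

```text
time: 12.95
tool_pos: [0.6183, -0.032, 0.053]
tool_rot: [3.14, 0.211, 1.48]
contact_force: [-1.7, -6.4, 0.2]
opening: 0.039
```

move_arm --deltas '[{"x": 0, "y": 0, "z": 0, "wx": 0, "wy": 0, "wz": 0, "hand": 0.6}, {"x": 0, "y": 0, "z": 0, "wx": 0, "wy": 0, "wz": 0, "hand": 0.6}, {"x": -0.003, "y": 0, "z": -0.015, "wx": 0, "wy": 0, "wz": 0, "hand": 0.7}, {"x": -0.01, "y": 0, "z": -0.05, "wx": 0, "wy": 0, "wz": 0, "hand": 0.7}, {"x": -0.05, "y": 0, "z": -0.1, "wx": 0, "wy": 6, "wz": 0, "hand": 0.7}, {"x": -0.1, "y": 0, "z": -0.11, "wx": 0, "wy": 12, "wz": 0, "hand": 0.7}, {"x": -0.1, "y": 0, "z": -0.11, "wx": 0, "wy": 12, "wz": 0, "hand": 0.7}, {"x": -0.1, "y": 0, "z": -0.11, "wx": 0, "wy": 12, "wz": 0, "hand": 0.7}]'

```text
time: 13.95
tool_pos: [0.6112, -0.1061, 0.1811]
tool_rot: [3.139, 0.0, 1.48]
contact_force: [-0.6, 0.3, -0.1]
opening: 0.0645
```

```bash
python3 -c "
from h import *
go()
snap('wrist','w7'); w,p=load('w7')
cv2.imwrite('pics/w7c.png',cv2.resize(w[0:230,190:490],None,fx=2.6,fy=2.6,interpolation=2))
"
```

```text
t 13.95 at [ 0.6112 -0.1061  0.1811] [3.139 0.    1.48 ] F [-0.6  0.3 -0.1] open 0.0645
```

View pics/w7c.png

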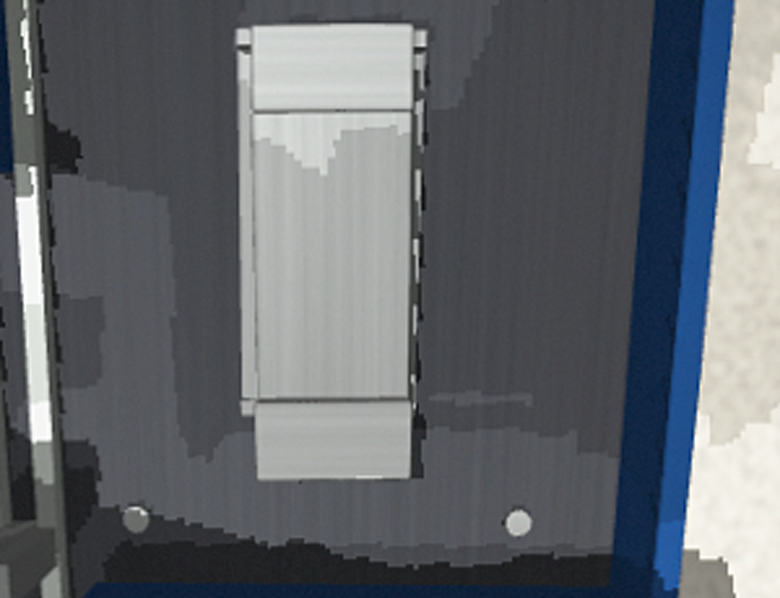

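Picture 10: block_c is seated. Block_a's lip (252–413, 25–109) is tight against its plain end, block_c's lip is at (257–411, 402–478), and the sides are in line. Measuring it, then planning for block_b.

```bash
python3 -c "
from h import *
w,p=load('w7')
P=lambda u,v,z:onz(p,(190+(u+.5)/2.6-.5,(v+.5)/2.6-.5),z)
R=Ro.from_euler('z',1.48).inv(); C=np.array([.6204,-.0108,0])
for n,u,v,z in [('a out',252,25,.058),('a out',413,24,.058),('a in',254,110,.058),('a in',412,109,.058),('c end',254,113,.058),('c end',412,112,.058),('c in',257,402,.072),('c in',411,400,.072),('c out',257,479,.072),('c out',410,477,.072)]: 
  X=P(u,v,z); print(n,X.round(4),(R.apply(X-C)*1e3).round(1))
go((.471,.334,.22,.032),(.55,.1,.24,.8))
"
```

```text
a out [0.605  0.0373 0.058 ] [46.6 19.7 58. ]
a out [0.6439 0.034  0.058 ] [ 46.8 -19.3  58. ]
a in [0.6034 0.0182 0.058 ] [27.3 19.6 58. ]
a in [0.6422 0.0149 0.058 ] [ 27.6 -19.4  58. ]
c end [0.6033 0.0175 0.058 ] [26.6 19.6 58. ]
c end [0.6422 0.0142 0.058 ] [ 26.9 -19.4  58. ]
c in [ 0.5974 -0.0516  0.072 ] [-42.8  19.2  72. ]
c in [ 0.6359 -0.0547  0.072 ] [-42.3 -19.4  72. ]
c out [ 0.5953 -0.0709  0.072 ] [-62.1  19.5  72. ]
c out [ 0.6342 -0.074   0.072 ] [-61.6 -19.5  72. ]
t 14.0 at [ 0.6112 -0.105   0.1805] [ 3.14  -0.     1.481] F [-0.4  0.9  0.1] open 0.0643
  delta mm [ 424.7 -178.8  -39.7] deg [ 0. -0. 83.]
  delta mm [198.7 -79.2 -59.6] deg [ 0.1 -0.  39. ]
```

block_c is butted: the gap is under 1 mm and the lateral offset under 0.5 mm. Now to block_b.

move_arm --deltas '[{"x": 0.05, "y": -0.02, "z": -0.03, "wx": 0, "wy": 0, "wz": 10, "hand": 1}, {"x": 0.1, "y": -0.04, "z": -0.06, "wx": 0, "wy": 0, "wz": 20, "hand": 1}, {"x": 0.15, "y": -0.06, "z": -0.06, "wx": 0, "wy": 0, "wz": 30, "hand": 1}, {"x": 0.2, "y": -0.08, "z": -0.06, "wx": 0, "wy": 0, "wz": 40, "hand": 1}, {"x": 0.25, "y": -0.105, "z": -0.06, "wx": 0, "wy": 0, "wz": 50, "hand": 1}, {"x": 0.31, "y": -0.13, "z": -0.05, "wx": 0, "wy": 0, "wz": 60, "hand": 1}, {"x": 0.37, "y": -0.155, "z": -0.04, "wx": 0, "wy": 0, "wz": 70, "hand": 1}, {"x": 0.42, "y": -0.178, "z": -0.02, "wx": 0, "wy": 0, "wz": 80, "hand": 1}]'

```text
time: 15.0
tool_pos: [0.4743, 0.3204, 0.204]
tool_rot: [3.141, -0.002, 0.093]
contact_force: [-0.7, -0.3, 0.3]
opening: 0.0919
```

```bash
python3 -c "
from h import *
go((.469,.334,.1,.032),(.469,.334,.006,.032))
"
```

```text
t 15.0 at [0.4743 0.3204 0.204 ] [ 3.141e+00 -2.000e-03  9.300e-02] F [-0.7 -0.3  0.3] open 0.0919
  delta mm [ -4.2 -14.1 103.9] deg [ 0.  -0.1  3.5]
  delta mm [ -4.4 -14.1 197.9] deg [ 0.  -0.1  3.5]
```

move_arm --deltas '[{"x": -0.002, "y": -0.005, "z": 0.05, "wx": 0, "wy": 0, "wz": 3, "hand": 1}, {"x": -0.002, "y": -0.005, "z": 0.1, "wx": 0, "wy": 0, "wz": 3, "hand": 1}, {"x": -0.002, "y": -0.005, "z": 0.12, "wx": 0, "wy": 0, "wz": 3, "hand": 1}, {"x": -0.002, "y": -0.005, "z": 0.12, "wx": 0, "wy": 0, "wz": 3, "hand": 1}, {"x": -0.002, "y": -0.005, "z": 0.12, "wx": 0, "wy": 0, "wz": 3, "hand": 1}]'

```text
time: 15.62
tool_pos: [0.4738, 0.3227, 0.0851]
tool_rot: [-3.141, -0.003, 0.045]
contact_force: [0.3, -0.2, 0.6]
opening: 0.0919
```

```bash
python3 -c "
from h import *
go((.469,.334,.006,.032))
"
```

```text
t 15.62 at [0.4738 0.3227 0.0851] [-3.141e+00 -3.000e-03  4.500e-02] F [ 0.3 -0.2  0.6] open 0.0919
  delta mm [ -4.6 -11.5  79.1] deg [-0.  -0.2  0.7]
```

move_arm --deltas '[{"x": -0.005, "y": -0.0115, "z": 0.03, "wx": 0, "wy": -0.2, "wz": 0.7, "hand": 1}, {"x": -0.005, "y": -0.0115, "z": 0.06, "wx": 0, "wy": -0.2, "wz": 0.7, "hand": 1}, {"x": -0.005, "y": -0.0115, "z": 0.077, "wx": 0, "wy": -0.2, "wz": 0.7, "hand": 1}, {"x": -0.005, "y": -0.0115, "z": 0.079, "wx": 0, "wy": -0.2, "wz": 0.7, "hand": 1}, {"x": -0.005, "y": -0.0115, "z": 0.079, "wx": 0, "wy": -0.2, "wz": 0.7, "hand": 1}]'

```text
time: 16.25
tool_pos: [0.4693, 0.3332, 0.0063]
tool_rot: [-3.141, 0.0, 0.031]
contact_force: [0.3, 0.7, 0.6]
opening: 0.092
```

move_arm --deltas '[{"x": 0, "y": 0, "z": 0, "wx": 0, "wy": 0, "wz": 0, "hand": 0.2}, {"x": 0, "y": 0, "z": 0, "wx": 0, "wy": 0, "wz": 0, "hand": 0.2}, {"x": 0, "y": 0, "z": 0, "wx": 0, "wy": 0, "wz": 0, "hand": 0.2}, {"x": 0, "y": 0, "z": 0, "wx": 0, "wy": 0, "wz": 0, "hand": 0.2}, {"x": 0, "y": 0, "z": 0, "wx": 0, "wy": 0, "wz": 0, "hand": 0.2}, {"x": 0, "y": 0, "z": 0, "wx": 0, "wy": 0, "wz": 0, "hand": 0.2}]'

```text
time: 17.0
tool_pos: [0.4686, 0.3329, 0.0052]
tool_rot: [3.141, 0.002, 0.031]
contact_force: [0.2, 1.2, 0.1]
opening: 0.0394
```

```bash
python3 -c "
from h import *
go((.469,.334,.2,.032),(.55,.15,.22,.75),(.6204,-.0108,.2,1.483))
"
```

```text
t 17.0 at [0.4686 0.3329 0.0052] [3.141e+00 2.000e-03 3.100e-02] F [0.2 1.2 0.1] open 0.0394
  delta mm [ 1.000e-01 -1.000e+00 -1.948e+02] deg [ 0.   0.1 -0.1]
  delta mm [  75.4  185.4 -214.9] deg [ -0.    0.1 -41.2]
  delta mm [ 140.8  348.3 -195. ] deg [ -0.1   0.1 -83.2]
```

move_arm --deltas '[{"x": 0, "y": 0, "z": -0.05, "wx": 0, "wy": 0, "wz": 0, "hand": 0.2}, {"x": 0, "y": 0, "z": -0.11, "wx": 0, "wy": 0, "wz": 0, "hand": 0.2}, {"x": 0, "y": 0, "z": -0.17, "wx": 0, "wy": 0, "wz": 0, "hand": 0.2}, {"x": 0.015, "y": 0.037, "z": -0.21, "wx": 0, "wy": 0, "wz": -8, "hand": 0.2}, {"x": 0.033, "y": 0.083, "z": -0.215, "wx": 0, "wy": 0, "wz": -18, "hand": 0.2}, {"x": 0.052, "y": 0.129, "z": -0.215, "wx": 0, "wy": 0, "wz": -28, "hand": 0.2}, {"x": 0.071, "y": 0.176, "z": -0.215, "wx": 0, "wy": 0, "wz": -38, "hand": 0.2}, {"x": 0.09, "y": 0.223, "z": -0.215, "wx": 0, "wy": 0, "wz": -48, "hand": 0.2}]'

```text
time: 18.0
tool_pos: [0.5654, 0.1112, 0.2189]
tool_rot: [-3.138, 0.003, 0.874]
contact_force: [1.0, 0.3, -6.1]
opening: 0.0395
```

```bash
python3 -c "
from h import *
go((.6213,.0026,.2,1.485))
"
```

```text
t 18.0 at [0.5654 0.1112 0.2189] [-3.138e+00  3.000e-03  8.740e-01] F [ 1.   0.3 -6.1] open 0.0395
  delta mm [-47.4 112.6  18.7] deg [ -0.2   0.1 -35. ]
```

move_arm --deltas '[{"x": -0.013, "y": 0.03, "z": 0, "wx": 0, "wy": 0, "wz": -10, "hand": 0.2}, {"x": -0.026, "y": 0.062, "z": 0.005, "wx": 0, "wy": 0, "wz": -20, "hand": 0.2}, {"x": -0.039, "y": 0.092, "z": 0.01, "wx": 0, "wy": 0, "wz": -29, "hand": 0.2}, {"x": -0.047, "y": 0.112, "z": 0.018, "wx": 0, "wy": 0, "wz": -35, "hand": 0.2}, {"x": -0.047, "y": 0.112, "z": 0.04, "wx": 0, "wy": 0, "wz": -35, "hand": 0.2}, {"x": -0.047, "y": 0.112, "z": 0.07, "wx": 0, "wy": 0, "wz": -35, "hand": 0.2}, {"x": -0.047, "y": 0.112, "z": 0.08, "wx": 0, "wy": 0, "wz": -35, "hand": 0.2}, {"x": -0.047, "y": 0.112, "z": 0.08, "wx": 0, "wy": 0, "wz": -35, "hand": 0.2}]'

```text
time: 19.0
tool_pos: [0.6202, 0.0046, 0.1392]
tool_rot: [-3.137, 0.001, 1.48]
contact_force: [-0.5, -0.2, -4.0]
opening: 0.0392
```

```bash
python3 -c "
from h import *
go((.6213,.0026,.09,1.485),(.6213,.0026,.067,1.485))
"
```

```text
t 19.0 at [0.6202 0.0046 0.1392] [-3.137e+00  1.000e-03  1.480e+00] F [-0.5 -0.2 -4. ] open 0.0392
  delta mm [-1.9  1.5 49.2] deg [-0.2  0.  -0.3]
  delta mm [-1.9  1.6 72.2] deg [-0.2  0.  -0.3]
```

move_arm --deltas '[{"x": 0, "y": 0.0015, "z": 0.03, "wx": -0.2, "wy": 0, "wz": -0.3, "hand": 0.2}, {"x": 0, "y": 0.0015, "z": 0.055, "wx": -0.2, "wy": 0, "wz": -0.3, "hand": 0.2}, {"x": 0, "y": 0.0015, "z": 0.067, "wx": -0.2, "wy": 0, "wz": -0.3, "hand": 0.2}, {"x": 0, "y": 0.0015, "z": 0.0715, "wx": -0.2, "wy": 0, "wz": -0.3, "hand": 0.2}, {"x": 0, "y": 0.0015, "z": 0.0725, "wx": -0.2, "wy": 0, "wz": -0.3, "hand": 0.2}, {"x": 0, "y": 0.0015, "z": 0.0725, "wx": -0.2, "wy": 0, "wz": -0.3, "hand": 0.2}]'

```text
time: 19.75
tool_pos: [0.6227, 0.0043, 0.0685]
tool_rot: [3.138, 0.001, 1.485]
contact_force: [0.5, -0.3, -6.2]
opening: 0.0396
```

```bash
python3 -c "
from h import *
go((.6213-.0006,-.0044,.066,1.485))
"
```

```text
t 19.75 at [0.6227 0.0043 0.0685] [3.138e+00 1.000e-03 1.485e+00] F [ 0.5 -0.3 -6.2] open 0.0396
  delta mm [-8.9 -1.3  2.5] deg [ 0.2  0.  -0. ]
```

move_arm --deltas '[{"x": -0.001, "y": -0.0012, "z": 0.0015, "wx": 0.2, "wy": 0, "wz": 0, "hand": 0.2}, {"x": -0.002, "y": -0.0012, "z": 0.0025, "wx": 0.2, "wy": 0, "wz": 0, "hand": 0.2}, {"x": -0.004, "y": -0.0012, "z": 0.0025, "wx": 0.2, "wy": 0, "wz": 0, "hand": 0.2}, {"x": -0.0055, "y": -0.0012, "z": 0.0025, "wx": 0.2, "wy": 0, "wz": 0, "hand": 0.2}, {"x": -0.0055, "y": -0.0012, "z": 0.0025, "wx": 0.2, "wy": 0, "wz": 0, "hand": 0.2}]'

```text
time: 20.38
tool_pos: [0.6205, -0.0012, 0.065]
tool_rot: [-3.14, 0.001, 1.484]
contact_force: [-0.4, 0.9, -5.2]
opening: 0.0394
```

move_arm --deltas '[{"x": -0.001, "y": 0, "z": 0, "wx": 0, "wy": 0, "wz": 0, "hand": 0.2}, {"x": -0.002, "y": 0, "z": 0, "wx": 0, "wy": 0, "wz": 0, "hand": 0.2}, {"x": -0.002, "y": 0, "z": 0, "wx": 0, "wy": 0, "wz": 0, "hand": 0.2}]'

```text
time: 20.75
tool_pos: [0.6203, -0.0031, 0.065]
tool_rot: [-3.14, 0.001, 1.485]
contact_force: [0.6, 0.5, -5.8]
opening: 0.0396
```

move_arm --deltas '[{"x": -0.0005, "y": 0, "z": 0, "wx": 0, "wy": 0, "wz": 0, "hand": 0.2}, {"x": -0.001, "y": 0, "z": 0, "wx": 0, "wy": 0, "wz": 0, "hand": 0.2}, {"x": -0.001, "y": 0, "z": 0, "wx": 0, "wy": 0, "wz": 0, "hand": 0.2}]'

```text
time: 21.12
tool_pos: [0.6202, -0.004, 0.065]
tool_rot: [-3.14, 0.001, 1.485]
contact_force: [0.7, 0.0, -5.2]
opening: 0.0397
```

```bash
python3 -c "
from h import *
go()
im,p=snap('wrist','w8'); snap('top','t8'); snap('scene','s8'); t,q=load('t8'); w,_=load('w8')
a=cv2.resize(t[195:250,280:350],None,fx=5.7,fy=5.7,interpolation=2)[:310]
s,_=load('s8'); b=cv2.resize(s[240:302,290:365],None,fx=5,fy=5,interpolation=2)[:310]
w=cv2.resize(w,None,fx=.6,fy=.6)
a=np.hstack([a,b])[:,:790]
w=cv2.copyMakeBorder(w,0,0,0,a.shape[1]-w.shape[1],0)
cv2.imwrite('pics/m8.png',np.vstack([a,w]))
"
```

```text
t 21.12 at [ 0.6202 -0.004   0.065 ] [-3.140e+00  1.000e-03  1.485e+00] F [ 0.7  0.  -5.2] open 0.0397
```

View pics/m8.png

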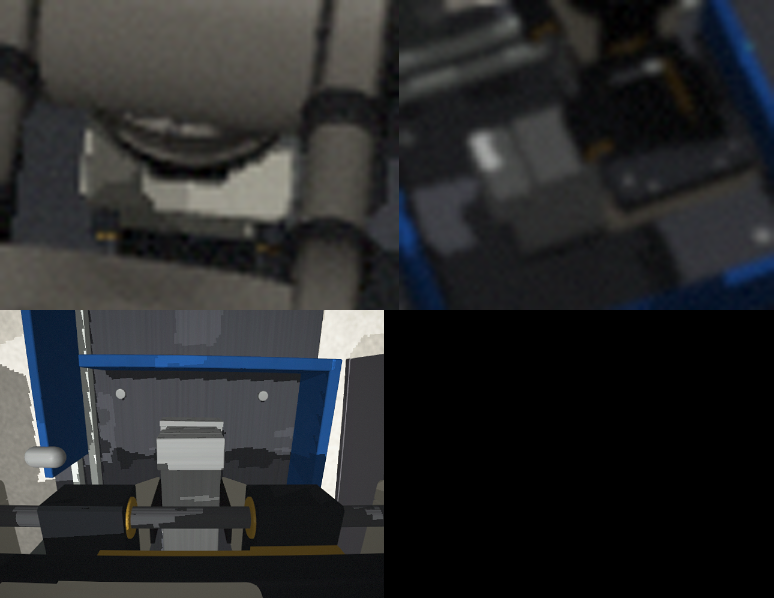

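Picture 11: the hand hides the joint in the top and scene views. In the wrist view, block_b's lip (157–224, 437–469) is in line over block_a's lip. I'll get row positions from intensity profiles.

```bash
python3 -c "
from h import *
w,p=load('w8'); g=cv2.cvtColor(w,6).astype(float)
c=g[180:300,290:340].mean(1); d=np.abs(np.diff(c)); print([(i+180,round(x)) for i,x in enumerate(d) if x>9])
r=g[225:258,240:400].mean(0); d=np.diff(r); print([(i+240,round(x)) for i,x in enumerate(d) if abs(x)>15])
R=Ro.from_euler('z',1.485).inv(); C=np.array([.6204,-.0108,0])
for v in (184,190,198,205,208,211,212,213,263,265,267):
  print(v,[round(float(R.apply(onz(p,(317,v),z)-C)[0]*1e3),1) for z in (.044,.058,.088)])
for u in (261,262,373,374): print(u,(R.apply(onz(p,(u,240),.088)-C)*1e3).round(1))
"
```

```text
[(184, 50), (185, 51), (193, 71), (194, 17), (204, 28), (205, 20), (212, 19), (213, 49), (214, 23), (265, 19), (266, 68)]
[(260, 56), (261, 66), (372, -25), (373, -87)]
184 [53.6, 55.7, 60.3]
190 [50.9, 53.3, 58.3]
198 [47.3, 49.9, 55.6]
205 [44.1, 47.0, 53.1]
208 [42.7, 45.7, 52.1]
211 [41.3, 44.4, 51.1]
212 [40.9, 44.0, 50.7]
213 [40.4, 43.6, 50.4]
263 [16.4, 21.5, 32.3]
265 [15.4, 20.6, 31.6]
267 [14.4, 19.6, 30.8]
261 [40.8 20.5 88. ]
262 [40.8 20.1 88. ]
373 [ 40.8 -18.5  88. ]
374 [ 40.8 -18.8  88. ]
```

Block_b's heel is at 50.2 mm against 47.0 for block_a's lip, so about 3 mm of gap remains, with a 0.7 mm lateral offset. Closing it gently.

move_arm --deltas '[{"x": -0.001, "y": 0.0005, "z": 0, "wx": 0, "wy": 0, "wz": 0, "hand": 0.2}, {"x": -0.002, "y": 0.0005, "z": 0, "wx": 0, "wy": 0, "wz": 0, "hand": 0.2}, {"x": -0.002, "y": 0.0005, "z": 0, "wx": 0, "wy": 0, "wz": 0, "hand": 0.2}]'

```text
time: 21.65
tool_pos: [0.6205, -0.0062, 0.065]
tool_rot: [-3.14, 0.001, 1.485]
contact_force: [-0.4, -0.1, -5.2]
opening: 0.0398
```

move_arm --deltas '[{"x": -0.0005, "y": 0, "z": 0, "wx": 0, "wy": 0, "wz": 0, "hand": 0.2}, {"x": -0.0005, "y": 0, "z": 0, "wx": 0, "wy": 0, "wz": 0, "hand": 0.2}]'

```text
time: 21.9
tool_pos: [0.6205, -0.0066, 0.065]
tool_rot: [-3.14, 0.001, 1.485]
contact_force: [0.2, 0.0, -5.2]
opening: 0.0392
```

move_arm --deltas '[{"x": 0, "y": 0, "z": 0.001, "wx": 0, "wy": 0, "wz": 0, "hand": 0.2}, {"x": 0, "y": 0, "z": 0.002, "wx": 0, "wy": 0, "wz": 0, "hand": 0.2}, {"x": 0, "y": 0, "z": 0.002, "wx": 0, "wy": 0, "wz": 0, "hand": 0.2}]'

```text
time: 22.28
tool_pos: [0.6205, -0.0065, 0.0632]
tool_rot: [-3.14, 0.001, 1.485]
contact_force: [-0.5, -0.5, -2.9]
opening: 0.0393
```

move_arm --deltas '[{"x": 0, "y": 0, "z": 0, "wx": 0, "wy": 0, "wz": 0, "hand": 0.6}, {"x": 0, "y": 0, "z": 0, "wx": 0, "wy": 0, "wz": 0, "hand": 0.6}, {"x": 0, "y": 0, "z": 0, "wx": 0, "wy": 0, "wz": 0, "hand": 0.6}, {"x": 0, "y": 0, "z": -0.02, "wx": 0, "wy": 0, "wz": 0, "hand": 0.7}, {"x": 0, "y": 0, "z": -0.06, "wx": 0, "wy": 0, "wz": 0, "hand": 0.7}, {"x": -0.05, "y": 0, "z": -0.1, "wx": 0, "wy": 0, "wz": 0, "hand": 0.7}, {"x": -0.1, "y": 0, "z": -0.12, "wx": 0, "wy": 0, "wz": 0, "hand": 0.7}, {"x": -0.1, "y": 0, "z": -0.12, "wx": 0, "wy": 0, "wz": 0, "hand": 0.7}]'

```text
time: 23.28
tool_pos: [0.6128, -0.1099, 0.1855]
tool_rot: [3.139, 0.002, 1.48]
contact_force: [0.1, -0.1, -0.0]
opening: 0.0643
```

```bash
python3 -c "
from h import *
go()
snap('wrist','w9'); w,p=load('w9'); t,q=load('top0')
a=cv2.resize(w[0:230,190:490],None,fx=2.6,fy=2.6,interpolation=2)[:,:520]
b=cv2.resize(w,None,fx=.43,fy=.43)
b=np.vstack([b,cv2.resize(t[235:290,215:305],None,fx=3.055,fy=3.055,interpolation=2)])[:598]
b=cv2.copyMakeBorder(b,0,598-b.shape[0],0,0,0); print(a.shape,b.shape)
cv2.imwrite('pics/m9.png',np.hstack([a,b[:,:275]]))
"
```

```text
t 23.27 at [ 0.6128 -0.1099  0.1855] [3.139e+00 2.000e-03 1.480e+00] F [ 0.1 -0.1 -0. ] open 0.0643
(598, 520, 3) (598, 275, 3)
```

No more pictures can be viewed, so I'll continue with numeric profiles.

```bash
cat > prof.py <<'E'
from h import *
def prof(f):
    w,p=load(f); g=cv2.cvtColor(w,6).astype(float)
    R=Ro.from_euler('z',1.485).inv(); C=np.array([.6204,-.0108,0]); Ri=R.inv()
    # rectify: sample image on world plane z, rows=along (mm*2), cols=left
    def rect(z):
        al=np.arange(-75,65,.25); lf=np.arange(-30,30,.25)
        A,L=np.meshgrid(al,lf,indexing='ij')
        X=Ri.apply(np.c_[A.ravel()/1e3,L.ravel()/1e3,np.full(A.size,z)])+[C[0],C[1],0]
        uv=proj(p,X).reshape(A.shape+(2,)).astype(np.float32)
        return al,lf,cv2.remap(g.astype(np.float32),uv[...,0],uv[...,1],1,borderValue=-1)
    def pk(x,d,th):
        o=[];
        for i in range(1,len(d)-1):
            if abs(d[i])>th and abs(d[i])>=abs(d[i-1]) and abs(d[i])>abs(d[i+1]): o.append((float(x[i]),int(round(d[i]*4))))
        return o
    k=np.ones(3)/3
    for z in (.072,.086):
        al,lf,r=rect(z)
        for n,s in (('left',lf>6),('right',lf<-6)):
            s=s&(abs(lf)<15); print(z,n,pk(al[1:],np.diff(np.convolve(r[:,s].mean(1),k,'same')),3))
        for a0,a1 in ((-60,-47),(-38,-5),(0,22),(28,43)):
            print('   band',a0,a1,pk(lf[1:],np.diff(np.convolve(r[(al>a0)&(al<a1)].mean(0),k,'same')),6))
E
python3 -c "
from prof import *
prof('w9')"
```

```text
0.072 left [(-61.5, 81), (-42.5, -68), (-41.75, 68), (25.0, -61), (26.75, -57), (27.75, -39), (30.5, 94), (45.75, -275)]
0.072 right [(-63.0, -31), (-61.75, 99), (-42.75, -53), (-41.25, 54), (17.5, 17), (24.75, -31), (26.75, -73), (30.75, 90), (45.75, -271)]
   band -60 -47 [(-19.25, 131), (20.0, -92)]
   band -38 -5 [(-20.25, 37), (-19.0, 93), (19.75, -28), (20.75, 40), (22.75, -93)]
   band 0 22 [(-21.0, 40), (-19.0, 101), (19.75, -29), (20.75, 27), (22.5, -89)]
   band 28 43 [(-21.25, 64), (-19.5, 53), (22.25, -71)]
0.086 left [(-59.75, 85), (-41.75, -64), (-40.75, 69), (22.25, -56), (24.0, -62), (25.0, -40), (27.75, 98), (42.25, -270)]
0.086 right [(-61.0, -31), (-59.75, 107), (-41.75, -60), (-40.5, 59), (14.0, 15), (15.5, 16), (22.25, -36), (24.0, -71), (27.75, 96), (42.0, -270)]
   band -60 -47 [(-21.75, -25), (-18.25, 124), (19.0, -97)]
   band -38 -5 [(-19.25, 38), (-18.0, 97), (18.75, -29), (19.75, 41), (21.75, -94)]
   band 0 22 [(-20.0, 39), (-18.0, 106), (18.75, -32), (19.75, 29), (21.25, -95)]
   band 28 43 [(-20.25, 61), (-18.75, 67), (20.5, -66)]
```

The pile checks out: the gap between block_b's end and block_c's lip is about 1 mm, sides are in line within 0.5 mm, and block_c hasn't moved. Now I'll locate the push plate numerically in the starting top view and a fresh one.

```bash
python3 -c "
from h import *
snap('top','t9')
Ri=Ro.from_euler('z',-.09); C=np.array([.6200,-.0112,0])
for f in ('top0','t9'):
  t,p=load(f); g=cv2.cvtColor(t,6).astype(np.float32)
  for bx in (-118,-112,-105,-95,-85,-78,-70):
    y=np.arange(110,215,5); X=Ri.apply(np.c_[np.full(y.size,bx),y,np.full(y.size,86)]/1e3)+C
    uv=proj(p,X).astype(np.float32)[None]
    print(f,bx,cv2.remap(g,uv[...,0],uv[...,1],1)[0].astype(int))
print(np.arange(110,215,5))
"
```

```text
top0 -118 [51 52 52 54 50 54 54 53 53 53 54 53 52 54 31 11 18 30 52 55 55]
top0 -112 [126 123 114 112 123 123 106 104 105 114  96  90  91  52  40   1   6  29
  44  93  53]
top0 -105 [64 75 75 73 74 68 79 82 80 74 60 65 55 37 21  4  4 27 38 72 54]
top0 -95 [56 52 50 45 53 54 49 46 48 62 53 49 46 52 48 40 10 23 48 98 52]
top0 -85 [54 55 49 54 53 55 54 53 52 53 56 55 20 24 12  5  1 25 31 46 55]
top0 -78 [51 51 53 51 52 52 54 56 56 53 52 52 35 23 30 46 14 25 31 45 57]
top0 -70 [52 53 52 50 52 50 52 51 51 53 53 52 51 50 51 52 53 52 47 47 53]
t9 -118 [49 49 48 46 47 47 48 48 46 47 52 59 59 59 40 15 26 33 56 59 60]
t9 -112 [120 114 108 103 117 120 101  98  98 114 103  97  98  55  40   3   8  28
  42 101  55]
t9 -105 [62 78 75 72 76 67 78 82 77 75 67 73 62 40 28  8 11 30 38 77 58]
t9 -95 [ 57  53  50  45  49  53  52  49  54  63  54  51  51  54  51  41  10  26
  52 105  60]
t9 -85 [47 49 46 50 48 49 50 48 58 57 58 61 26 28 14  3  9 22 35 49 59]
t9 -78 [49 48 49 46 49 49 45 55 55 57 55 56 33 29 34 51 11 28 31 50 59]
t9 -70 [49 49 48 50 45 46 49 50 58 58 56 56 55 58 57 53 57 58 48 48 54]
[110 115 120 125 130 135 140 145 150 155 160 165 170 175 180 185 190 195
 200 205 210]
```

The push plate is at bay x −117..−77 with its outer face near bay y≈196. The hand goes beyond it with closed fingers.

```bash
python3 -c "
from h import *
Ri=Ro.from_euler('z',-.088); C=np.array([.6200,-.0112,0])
T=lambda x,y,z:tuple(Ri.apply([x/1e3,y/1e3,z/1e3])+C)+(np.pi/2-.088,)
go(T(-95,232,170),T(-95,232,50))
"
```

```text
t 23.38 at [ 0.6119 -0.1063  0.183 ] [-3.14   0.     1.483] F [-0.  -0.4 -0.9] open 0.0644
  delta mm [327.5 -95.1  13.2] deg [-0.1  0.   0. ]
  delta mm [327.5 -94.9 133.2] deg [-0.1  0.   0. ]
```

move_arm --deltas '[{"x": 0.05, "y": -0.015, "z": -0.01, "wx": 0, "wy": 0, "wz": 0, "hand": 0}, {"x": 0.1, "y": -0.03, "z": -0.01, "wx": 0, "wy": 0, "wz": 0, "hand": 0}, {"x": 0.155, "y": -0.045, "z": -0.01, "wx": 0, "wy": 0, "wz": 0, "hand": 0}, {"x": 0.21, "y": -0.06, "z": -0.01, "wx": 0, "wy": 0, "wz": 0, "hand": 0}, {"x": 0.265, "y": -0.078, "z": 0, "wx": 0, "wy": 0, "wz": 0, "hand": 0}, {"x": 0.315, "y": -0.095, "z": 0, "wx": 0, "wy": 0, "wz": 0, "hand": 0}, {"x": 0.328, "y": -0.095, "z": 0.01, "wx": 0, "wy": 0, "wz": 0, "hand": 0}, {"x": 0.328, "y": -0.095, "z": 0.02, "wx": 0, "wy": 0, "wz": 0, "hand": 0}]'

```text
time: 24.38
tool_pos: [0.5449, 0.2301, 0.1618]
tool_rot: [-3.139, 0.001, 1.488]
contact_force: [-1.5, -0.7, 0.3]
opening: 0.0002
```

```bash
python3 -c "
from h import *
Ri=Ro.from_euler('z',-.088); C=np.array([.6200,-.0112,0])
T=lambda x,y,z:tuple(Ri.apply([x/1e3,y/1e3,z/1e3])+C)+(np.pi/2-.088,)
go(T(-95,230,50))
"
```

```text
t 24.38 at [0.5449 0.2301 0.1618] [-3.139e+00  1.000e-03  1.488e+00] F [-1.5 -0.7  0.3] open 0.0002
  delta mm [ -3.6   1.4 111.8] deg [-0.2  0.1  0.3]
```

move_arm --deltas '[{"x": 0, "y": 0.0015, "z": 0.04, "wx": 0, "wy": 0, "wz": 0.2, "hand": 0}, {"x": 0, "y": 0.0015, "z": 0.08, "wx": 0, "wy": 0, "wz": 0.2, "hand": 0}, {"x": 0, "y": 0.0015, "z": 0.108, "wx": 0, "wy": 0, "wz": 0.2, "hand": 0}, {"x": -0.01, "y": 0.0015, "z": 0.111, "wx": 0, "wy": 0, "wz": 0.2, "hand": 0}, {"x": -0.02, "y": 0.0015, "z": 0.111, "wx": 0, "wy": 0, "wz": 0.2, "hand": 0}, {"x": -0.028, "y": 0.0015, "z": 0.111, "wx": 0, "wy": 0, "wz": 0.2, "hand": 0}]'

```text
time: 25.12
tool_pos: [0.5451, 0.2003, 0.0532]
tool_rot: [-3.141, -0.001, 1.48]
contact_force: [0.6, 4.2, -3.3]
opening: 0.0005
```

move_arm --deltas '[{"x": -0.006, "y": 0, "z": 0, "wx": 0, "wy": 0, "wz": 0, "hand": 0}, {"x": -0.012, "y": 0, "z": 0, "wx": 0, "wy": 0, "wz": 0, "hand": 0}, {"x": -0.018, "y": 0, "z": 0, "wx": 0, "wy": 0, "wz": 0, "hand": 0}, {"x": -0.024, "y": 0, "z": 0, "wx": 0, "wy": 0, "wz": 0, "hand": 0}, {"x": -0.03, "y": 0, "z": 0, "wx": 0, "wy": 0, "wz": 0, "hand": 0}, {"x": -0.036, "y": 0, "z": 0, "wx": 0, "wy": 0, "wz": 0, "hand": 0}]'

```text
time: 25.88
tool_pos: [0.5415, 0.1645, 0.0523]
tool_rot: [-3.14, 0.0, 1.481]
contact_force: [0.2, 3.8, 2.6]
opening: 0.0001
```

The gate slides at about 4 N, as specified. Continuing.

move_arm --deltas '[{"x": -0.006, "y": 0, "z": 0, "wx": 0, "wy": 0, "wz": 0, "hand": 0}, {"x": -0.013, "y": 0, "z": 0, "wx": 0, "wy": 0, "wz": 0, "hand": 0}, {"x": -0.02, "y": 0, "z": 0, "wx": 0, "wy": 0, "wz": 0, "hand": 0}, {"x": -0.027, "y": 0, "z": 0, "wx": 0, "wy": 0, "wz": 0, "hand": 0}, {"x": -0.034, "y": 0, "z": 0, "wx": 0, "wy": 0, "wz": 0, "hand": 0}, {"x": -0.04, "y": 0, "z": 0, "wx": 0, "wy": 0, "wz": 0, "hand": 0}]'

```text
time: 26.62
tool_pos: [0.5375, 0.1249, 0.0521]
tool_rot: [-3.139, -0.0, 1.481]
contact_force: [0.0, 9.2, 2.5]
opening: 0.0006
```

```bash
python3 -c "
from h import *
s=monitor.observe(); print((Ro.from_euler('z',-.088).inv().apply(s['tool_pos']-[.62,-.0112,0])*1e3).round(1),s['contact_force'].round(1))
"
```

```text
[-94.2 128.3  52.1] [0.  9.2 2.5]
```

move_arm --deltas '[{"x": -0.004, "y": 0, "z": 0, "wx": 0, "wy": 0, "wz": 0, "hand": 0}, {"x": -0.008, "y": 0, "z": 0, "wx": 0, "wy": 0, "wz": 0, "hand": 0}, {"x": -0.012, "y": 0, "z": 0, "wx": 0, "wy": 0, "wz": 0, "hand": 0}]'

```text
time: 27.0
tool_pos: [0.5362, 0.1128, 0.052]
tool_rot: [-3.139, 0.001, 1.481]
contact_force: [0.1, 4.2, 1.6]
opening: 0.0007
```

move_arm --deltas '[{"x": -0.003, "y": 0, "z": 0, "wx": 0, "wy": 0, "wz": 0, "hand": 0}, {"x": -0.006, "y": 0, "z": 0, "wx": 0, "wy": 0, "wz": 0, "hand": 0}]'

```text
time: 27.25
tool_pos: [0.5357, 0.1067, 0.0518]
tool_rot: [-3.139, 0.001, 1.481]
contact_force: [-0.3, 4.3, 0.7]
opening: 0.0003
```

move_arm --deltas '[{"x": -0.002, "y": 0, "z": 0, "wx": 0, "wy": 0, "wz": 0, "hand": 0}, {"x": -0.004, "y": 0, "z": 0, "wx": 0, "wy": 0, "wz": 0, "hand": 0}]'

```text
time: 27.5
tool_pos: [0.5356, 0.1059, 0.052]
tool_rot: [-3.14, -0.004, 1.479]
contact_force: [2.2, 23.5, -1.7]
opening: 0.0004
```

The force rose to 9 N, fell to 4 N as the catch clicked, then hit the stop at 23 N, so the gate is shut. Backing off and verifying.

move_arm --deltas '[{"x": 0.004, "y": 0, "z": 0, "wx": 0, "wy": 0, "wz": 0, "hand": 0}, {"x": 0.02, "y": 0, "z": 0, "wx": 0, "wy": 0, "wz": 0, "hand": 0}, {"x": 0.04, "y": 0, "z": -0.04, "wx": 0, "wy": 0, "wz": 0, "hand": 0}, {"x": 0.05, "y": 0, "z": -0.1, "wx": 0, "wy": 0, "wz": 0, "hand": 0}, {"x": 0.03, "y": 0.02, "z": -0.13, "wx": 0, "wy": 0, "wz": 0, "hand": 0}, {"x": -0.03, "y": 0.05, "z": -0.133, "wx": 0, "wy": 0, "wz": 0, "hand": 0}, {"x": -0.09, "y": 0.07, "z": -0.133, "wx": 0, "wy": 0, "wz": 0, "hand": 0}, {"x": -0.15, "y": 0.085, "z": -0.133, "wx": 0, "wy": 0, "wz": 0, "hand": 0}]'

```text
time: 28.5
tool_pos: [0.607, -0.0506, 0.185]
tool_rot: [-3.14, 0.001, 1.482]
contact_force: [0.7, -0.5, -0.3]
opening: 0.0004
```

move_arm --deltas '[{"x": -0.05, "y": 0, "z": 0, "wx": 0, "wy": 0, "wz": 0, "hand": 0}, {"x": -0.055, "y": 0, "z": 0, "wx": 0, "wy": 0, "wz": 0, "hand": 0}, {"x": -0.055, "y": 0, "z": 0, "wx": 0, "wy": 0, "wz": 0, "hand": 0}, {"x": -0.055, "y": 0, "z": 0, "wx": 0, "wy": 0, "wz": 0, "hand": 0}]'

```text
time: 29.0
tool_pos: [0.6017, -0.1023, 0.1851]
tool_rot: [-3.14, 0.0, 1.483]
contact_force: [0.4, 0.3, 0.3]
opening: 0.0002
```

```bash
python3 -c "
from prof import *
go()
snap('wrist','w10'); prof('w10')
snap('top','t10')
Ri=Ro.from_euler('z',-.088); C=np.array([.62,-.0112,0])
t,p=load('t10'); g=cv2.cvtColor(t,6).astype(np.float32)
print(np.arange(60,205,5))
for bx in (-112,-105,-85):
    y=np.arange(60,205,5); X=Ri.apply(np.c_[np.full(y.size,bx),y,np.full(y.size,86)]/1e3)+C
    uv=proj(p,X).astype(np.float32)[None]; print(bx,cv2.remap(g,uv[...,0],uv[...,1],1)[0].astype(int))
"
```

```text
t 29.0 at [ 0.6017 -0.1023  0.1851] [-3.14   0.     1.483] F [0.4 0.3 0.3] open 0.0002
0.072 left [(-62.0, 81), (-56.75, -14), (-42.75, -62), (-41.5, 68), (24.75, -71), (26.5, -63), (27.75, -44), (30.0, 109), (50.5, -111), (52.5, -107)]
0.072 right [(-61.5, 82), (-42.75, -50), (-41.5, 70), (23.75, 31), (24.75, -45), (26.5, -87), (27.75, -39), (30.0, 94), (50.5, -119), (52.5, -94)]
   band -60 -47 [(-20.5, -38), (-19.0, 136), (20.0, -77)]
   band -38 -5 [(-20.5, -25), (-19.0, 118), (19.75, -31), (20.75, 44), (24.25, -79)]
   band 0 22 [(-19.25, 108), (19.75, -40), (21.0, 28), (23.75, -86)]
   band 28 43 [(-20.5, 81), (20.5, -33), (21.5, 48), (23.5, -96)]
0.086 left [(-59.75, 84), (-55.0, -14), (-41.5, -61), (-40.25, 66), (22.5, -71), (24.25, -63), (25.25, -46), (27.5, 113), (47.0, -111), (49.0, -106)]
0.086 right [(-59.25, 83), (-41.5, -51), (-40.25, 72), (21.5, 27), (22.5, -61), (24.25, -81), (25.25, -42), (27.5, 97), (47.0, -123), (49.0, -96)]
   band -60 -47 [(-18.75, -42), (-17.5, 134), (19.5, -90)]
   band -38 -5 [(-18.75, -25), (-17.5, 126), (19.25, -32), (20.25, 44), (23.5, -82)]
   band 0 22 [(-17.5, 107), (19.25, -42), (20.5, 32), (23.0, -89)]
   band 28 43 [(-19.0, 99), (20.0, -70), (21.0, 42), (23.0, -82)]
[ 60  65  70  75  80  85  90  95 100 105 110 115 120 125 130 135 140 145
 150 155 160 165 170 175 180 185 190 195 200]
-112 [126 126 124  90  50  12  11  30  74 111 111 112 102  94 105 107  92  88
  86  98  98  85  88  92 104  98  81  73  89]
-105 [ 38  45  47  39  26   4  19  27  57  61  67  67  65  67  75  69  70  79
  76  86  80  78  80  90  97  90  92  96 107]
-85 [48 46 46 16 16  8 19 21 38 47 47 44 51 47 47 46 50 50 58 56 57 56 57 57
 57 56 59 58 58]
```

All checks agree, so I'm handing in.

```bash
python3 -c "
from h import *
print(robot.hand_in())"
```

```text
the job is handed in; nothing more can be done
None
```

I finished the job and handed it in at about 29 s of the 72 s allowed. The hand-in gives no verdict, so the results below are my own measurements.

- **Block_c:** I tipped it flat towards its underside and regripped it leaned 12° so the hand would clear the catch post. It lies reversed on block_a, pushed against the lip until I felt about 10 N of contact.
- **Block_b:** It lies reversed on block_c, with a gap of about 1 mm to block_c's lip (limit 5 mm). I eased it in by measurement and felt no contact, so as not to push block_c back off block_a.
- **Pile after the gate push:** Sides are in line within about 0.5 mm, measured from a last wrist picture, and the pile had not moved.
- **Gate:** Friction ran at about 4 N, rose to 9 N, fell to 4 N as the catch gave, then 23.5 N at the stop. That is slightly over the stated 20 N, because I pushed against the stop. The top view shows the push plate moved about 98 mm. I did not see the catch itself drop and infer the click from the forces.
- **Bystanders:** No unexpected contact forces showed. I did not re-measure their positions afterwards.

My last two checks were numeric image profiles, because the 12-picture limit had been used up, partly by views that failed. The first camera estimate of the pile was about 2 mm off along its length; the contact with block_a's lip and the later pictures corrected it.

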